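Clip a relay module onto the printer's control rail

TASK

Fit the green relay module into the gap between the two grey modules on the metal rail of the plywood board. Lift it out of the cardboard box by its broad sides, stand it upright on the bare bench, let go and take it again by its two ends; then hook its blue lip under the rail edge on the side where the grey modules have their blue stripes and rock the red end down until the red sprung foot clicks under the other edge and the module sits level. Leave it there fully home and let go, and do not disturb the water bottle, the screwdriver or the printed dragon.

Things in the scene. Friction and masses are not known exactly. Their poses are not given: they have to be found in the camera images.
- relay: The green relay module, about 160 g; origin at the centre of its underside, level with the bottoms of its two legs, 35 mm below relay_mid; axes as relay_mid. It starts upright in the cardboard box, about 7 mm free at each x end and at least 34 mm free on each y side.
- relay_mid (a point): Centre of the green relay module. z is up out of its top, x runs from the hook end (-x: blue stripe, blue lip) to the foot end (+x: red stripe, red foot). Plain block body 56 (x) by 30 (y) by 57.5 mm, from 22.5 mm below this point to 35 mm above; legs reach 12.5 mm lower (35 mm below this point). Home on the rail, this point is 22.5 mm above slot.
- relay_lip (a point): Middle of the blue hook lip, 14.5 mm to -x of relay_mid and 31 mm below it. Fixed ledge 28 mm wide (y), 4 mm thick (2 to 6 mm above the leg bottom), from the hook leg's inner face at x = -18.5 mm inwards to x = -13 mm; the leg's outer face is at x = -23.5 mm. The mouth between lip top and body underside is 6.5 mm high.
- relay_hook_end (a point): Point on the body's underside at the hook leg, 21 mm to -x of relay_mid and 22.5 mm below it. At the height of the rail's top face (slot) when home.
- relay_foot_end (a point): Point on the body's underside at the foot leg, 21 mm to +x of relay_mid and 22.5 mm below it. At the height of the rail's top face (slot) when home; some 5 mm or more above it while the foot only rests on the rail edge.
- foot (a joint): Travel (m) of the red sprung foot: 0 at rest, 0.006 fully pushed out (to +x, slightly up). Catch reaches in to x = 14 mm; ramp below it from x = 19.5 mm at the leg bottom to x = 14 mm 7 mm higher; flat top 8 mm above leg bottom. About 10 N down on the foot end rides it over the rail edge; it springs back under. With the lip hooked and the foot end tilted up 0.42 rad the foot clears the rail.
- slot (a point): Top face of the aluminium rail, middle of its width and of the gap between the grey modules; 27 mm above the bench. z up, y along the rail, x across: blue stripes and the edge to hook at -x, red feet at +x. Rail 35 mm wide (x), flanges 3 mm thick, free below them for 15 mm down to the board and 6.5 mm in from each edge. The gap is 38 mm long (y).
- panel: Fixed plywood board 170 (x) by 200 (y) by 9 mm carrying the rail along its y; origin at the centre of its underside, below slot, same axes. The two grey modules fixed on the rail are 56 (x) by 30 (y) mm, centred 34 mm to either side of the slot, tops 52 mm above the rail's top face.
- carton: Open cardboard box, fixed, 80 mm (x) by 140 mm (y) by 66 mm high, walls and floor 5 mm thick; origin at the centre of its underside. Holds the relay module at the start, standing on the floor with module x along box x.
- water: Blue water bottle, 64 mm across, 190 mm tall; origin at the centre of its base. Leave alone.
- driver: Orange screwdriver lying on the bench, 160 mm long along its x; origin under its middle. Leave alone.
- dragon: Printed green and orange toy dragon, 130 mm (x) by 46 mm, 16 mm high; origin at the centre of its underside. Leave alone.
Mind the look-alikes: they are no part of the job. Leave any orange or yellow look-alike of the relay alone.

How it is judged:
By the outcome, as a careful person would: the job done as asked, in the order asked, and still so for the second after the job is handed in, with the robot touching nothing.
It also fails if it takes over 56 s, if anything falls off the work surface, if the arm or the gripper's body presses on something with over 40 N, if the wrist force passes 120 N, or if a joint passes its speed limit or range.

ROBOT

A 6-joint arm with a two-finger parallel gripper is mounted at the origin on the work surface. World frame = base frame: x ahead of the robot, y to its left, z up, the work surface at z = 0. Lengths are in m, angles in rad, forces in N, time in s.
With the tool pointing down it reaches from about 0.4 to 0.825 m from the base axis. Payload 7 kg.
Tool frame: the origin (TCP) lies between the finger pads; the fingertips stand 22 mm ahead of it and the grasp point (between the pads) lies 3 mm ahead of it; z points along the fingers, y is the direction in which the jaws open and shut (so a half turn about z gives the same grasp; the last joint's range is limited). The gripper opens to 88 mm and grips with 3 to 60 N. Pads are 19 mm wide; open, the fingers measure 130 mm over their backs; the gripper's body (78 mm by 193 mm) begins 47 mm behind the grasp point.
Start: joints at [0.288, 0.359, 0.012, 0, -1.224, -0.288], TCP at [0.675, -0, 0.249] pointing down, gripper open.
Joint ranges: [-3.07, 3.07], [-1.43, 2.12], [-1.02, 1.25], [-3.03, 1.67], [-3.05, -0], [-3.03, 3.03]. Speed limits (rad/s): [2.39, 2.39, 3.01, 3.14, 3.14, 3.14].

INTERFACE

Orientations are given as [roll, pitch, yaw] about the fixed x, y, z axes, in that order (R = Rz(yaw) Ry(pitch) Rx(roll)).
In Python, from station import * gives the robot as it stands. The module is installed in compiled form; this text tells all that it offers.
- The arm moves only by the tool move_arm, never from a script. Its argument "rows" is a list of rows, each an object with "delta_rot": the turn, a rotation vector about the world's x, y, z in degrees, a list of three; "delta_pos": the shift along the world's x, y, z in cm, a list of three; "hand": the finger opening in cm, from 0 to 8.76. A call has exactly 10 rows; each row shifts and turns the commanded pose from where the row before left it; what a row does not reach is not made up. A row lasts 1/10 s, in which the tool goes at most 50 mm and 8.59 degrees, less where a joint would pass 70% of its speed; a pose out of reach is approached as far as the arm can. A call is refused whole if a number of a shift passes 5 or a number of a turn 8.59, either way. A call with a gripper value outside its range is refused whole. The fingers move at their own pace and stop on an object; "force" is the grip in N (left out, the last holds). Time passes only in rows, so rows that do not move let the fingers close, or fill a call up. It gives the time, the measured TCP pose, the force and the opening at its end, in the units of the state.
- get_state(): the state, without advancing time (a new reading comes with each control period).
- grab_frame(name): name is "scene" or "side" or "wrist"; returns the picture (400x640x3 uint8, blue, green, red); there is no depth.
- camera_info(name): a dict with "camera_matrix" (3x3 intrinsics, pixels), "dist" ([k1, k2, p1, p2, k3] as OpenCV has them; the pictures are not rectified), "world_from_camera" (4x4, takes a point from camera to world coordinates); the wrist camera has in their place "T_tool_cam" (4x4, takes a point from camera to tool coordinates, whose origin is the TCP and whose axes are the flange's). Camera axes: x right, y down, z forward; pixel columns grow to the right and rows downward; lengths in m; the calibration is good to about 2 mm. A picture is of the moment at which its call begins: read the wrist's pose just before it. camera_info takes no time and is no camera call.
- job_done(): hands the job in, once; it reports no verdict.
The state is a dict: "t": time; "q": joint angles; "qd": joint speeds; "joint_efforts": joint torques, N m; "eef_pos": TCP position; "ee_rot": TCP orientation; "force": force on the tool from outside, world axes, zero at the start; "moment": the same for the moment, N m; "width": finger opening in m.
Only numpy, scipy, OpenCV 4.12 (cv2) and the standard library are available. Lean on these libraries where they do the work, as an engineer would, in place of code of your own. Each camera call takes 0.05 s, during which the arm holds its last target.

## Working session

There is one attempt and no reset: what is moved stays moved. The work goes in short steps, Python scripts to look and compute and a tool call to move; the robot and the scene stay as the last step left them, time stands still between calls to the robot, and variables do not carry over. Pictures are saved under pics/ and viewed, and the job is handed in when it is done.

Besides the shell and the picture viewer there is one more tool, called as name(argument=value, ...) on one line, values as JSON. move_arm: Moves the arm, as the interface text tells. Its arguments: {"type":"object","properties":{"rows":{"type":"array"},"force":{"type":"number"}},"required":["rows"]}

```bash
mkdir -p pics; python3 - <<'E'
from station import *
import cv2
s=get_state();print(s)
for n in ["scene","side","wrist"]:
    im=grab_frame(n);cv2.imwrite(f"pics/a_{n}.png",im)
    print(n,camera_info(n))
E
```

```text
{'t': 0.0, 'q': array([ 2.88126227e-01,  3.59368497e-01,  1.10508466e-02, -3.66630134e-04,
       -1.22411573e+00, -2.88135182e-01]), 'qd': array([ 0.00114754,  0.00114592, -0.00111958, -0.0004112 , -0.0007167 ,
        0.00080721]), 'joint_efforts': array([-8.00930356e-04, -5.82726967e+01,  2.93058443e+01,  6.99745238e+00,
        6.93249181e-03, -2.06530804e-04]), 'eef_pos': array([ 6.74532681e-01, -4.77668241e-06,  2.47628104e-01]), 'ee_rot': array([ 3.13992514e+00, -1.34791688e-04, -1.57093002e+00]), 'force': array([0.21051452, 0.02645685, 0.0297984 ]), 'moment': array([ 0.03179513, -0.04585398,  0.03486917]), 'width': 0.08711805248478811}
scene {'camera_matrix': array([[384.12392021,   0.        , 319.31045224],
       [  0.        , 384.12392021, 202.79778302],
       [  0.        ,   0.        ,   1.        ]]), 'dist': array([0.00919074, 0.        , 0.        , 0.        , 0.        ]), 'world_from_camera': array([[ 0.77041805,  0.51865298, -0.37074941,  1.06481687],
       [ 0.63745293, -0.61711066,  0.46133307, -0.58225031],
       [ 0.01047836, -0.59175462, -0.80605004,  1
[... 518 characters left out ...]
09135,  0.7537165 ],
       [ 0.        ,  0.        ,  0.        ,  1.        ]])}
wrist {'camera_matrix': array([[354.11695802,   0.        , 319.15528608],
       [  0.        , 354.11695802, 201.2353809 ],
       [  0.        ,   0.        ,   1.        ]]), 'dist': array([-0.06214863,  0.        ,  0.        ,  0.        ,  0.        ]), 'T_tool_cam': array([[-6.93192846e-05, -9.59311110e-01, -2.82351181e-01,
         7.47143339e-02],
       [ 9.99999453e-01,  2.28146483e-04, -1.02065344e-03,
         3.86029623e-04],
       [ 1.04354161e-03, -2.82351097e-01,  9.59310570e-01,
        -1.35194567e-01],
       [ 0.00000000e+00,  0.00000000e+00,  0.00000000e+00,
         1.00000000e+00]])}
```

View pics/a_scene.png

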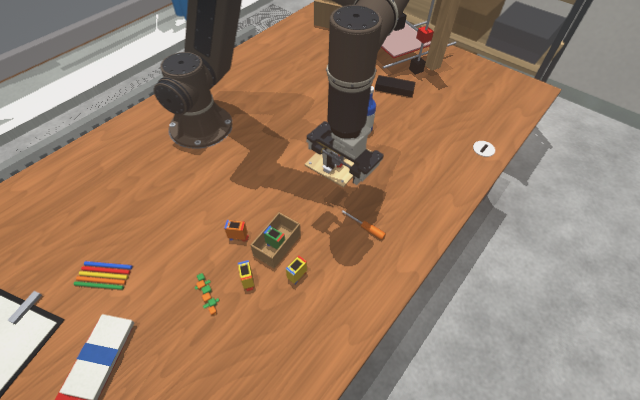

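View pics/a_side.png

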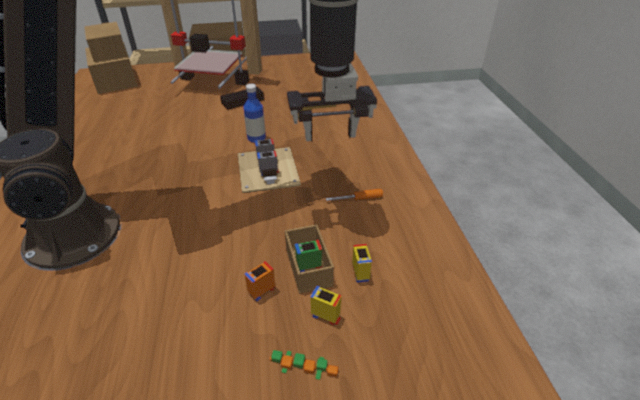

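View pics/a_wrist.png

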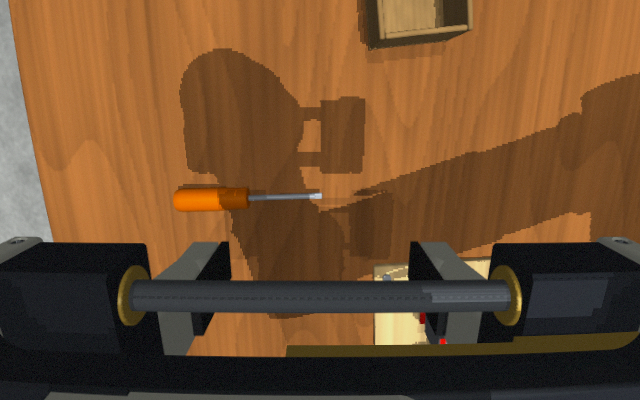

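Candidates for the relay: green in the box (scene 273,236 / side 308,254), orange (scene 235,230), yellow (246,273) and yellow (297,268). Only the green one in the box fits the description, so I'll check it in a close crop.

```bash
python3 - <<'E'
import cv2,numpy as np
a=cv2.imread("pics/a_scene.png");b=cv2.imread("pics/a_side.png")
c=cv2.resize(a[205:275,240:310],None,fx=8,fy=8,interpolation=cv2.INTER_CUBIC)[:, :]
d=cv2.resize(b[220:290,280:340],None,fx=6,fy=8,interpolation=cv2.INTER_CUBIC)
d=cv2.resize(b[222:292,275:305+40],None,fx=5,fy=5,interpolation=cv2.INTER_CUBIC)
c=cv2.resize(a[205:275,240:310],None,fx=5,fy=5,interpolation=cv2.INTER_CUBIC)
cv2.imwrite("pics/b.png",np.hstack([c,d]))
e=cv2.resize(b[135:195,230:310],None,fx=10,fy=10,interpolation=cv2.INTER_CUBIC)
cv2.imwrite("pics/c.png",e)
E
```

```text
(no output)
```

View pics/b.png

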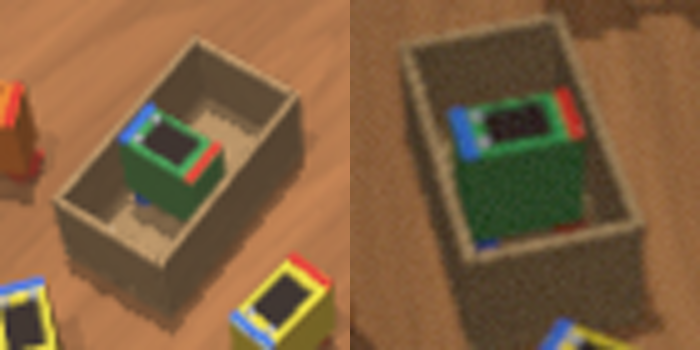

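View pics/c.png

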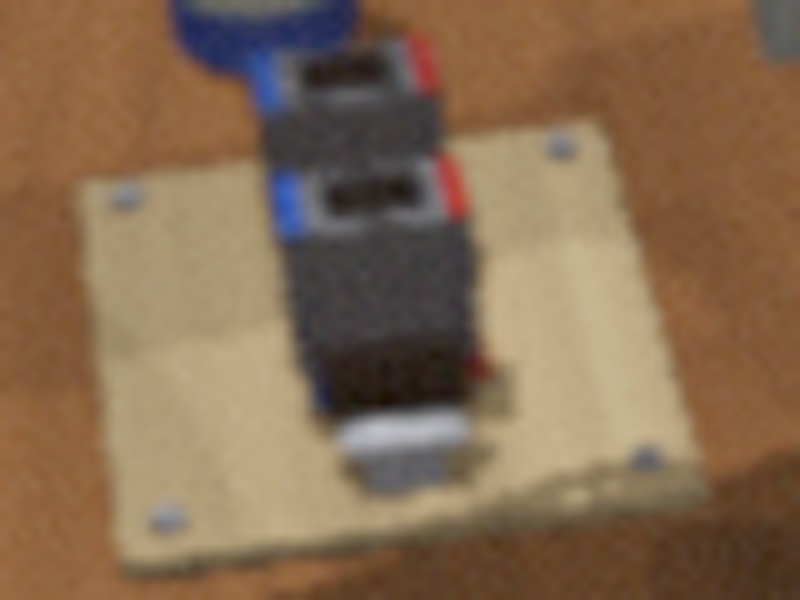

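```bash
cat > h.py <<'E'
from station import *
import cv2,numpy as np
from scipy.spatial.transform import Rotation as Ro
def rays(name,uv,st=None):
    I=camera_info(name)
    uv=np.array(uv,float).reshape(-1,1,2)
    n=cv2.undistortPoints(uv,I["camera_matrix"],I["dist"]).reshape(-1,2)
    d=np.c_[n,np.ones(len(n))]
    if name=="wrist":
        T=np.eye(4);T[:3,:3]=Ro.from_euler('xyz',st["ee_rot"]).as_matrix();T[:3,3]=st["eef_pos"]
        T=T@I["T_tool_cam"]
    else: T=I["world_from_camera"]
    return T[:3,3],d@T[:3,:3].T
def onplane(name,uv,z,st=None):
    o,d=rays(name,uv,st)
    return o+d*((z-o[2])/d[:,2])[:,None]
E
python3 - <<'E'
from h import *
np.set_printoptions(precision=4,suppress=True)
def rep(t,n,uv,z):
    P=onplane(n,uv,z);print(t,n,P[:,:2].mean(0));print(P[:,:2].tolist().__repr__()) if 0 else print(P[:,:2].round(4).tolist())
    e=[np.degrees(np.arctan2(*(P[j]-P[i])[[1,0]])).round(1) for i,j in zip(range(4),[1,2,3,0])];print("  ang",e,[np.linalg.norm(P[j]-P[i]).round(4) for i,j in zip(range(4),[1,2,3,0])])
rep("relay","scene",[(270.4,226),(264.4,232.4),(278,241),(284,234)],.075)
rep("relay","side",[(295,244),(298,253.6),(321.6,249),(319,240)],.075)
rep("carton","scene",[(279,212.6),(300,224),(273,258),(251,245.4)],.066)
rep("carton","side",[(285,231),(317,225.4),(333,267),(298.6,274)],.066)
rep("panel","side",[(238,153.3),(290,147),(300.5,184.5),(242,190)],.009)
rep("near","side",[(257,152),(258.5,159),(276.8,156.5),(275.5,150.2)],.079)
rep("far","side",[(254.7,140),(256.2,146),(274,144.2),(273,138.8)],.079)
E
```

```text
relay scene [ 0.5938 -0.2039]
[[0.5678, -0.1927], [0.5698, -0.22], [0.6202, -0.2157], [0.6174, -0.1873]]
  ang [np.float64(-85.7), np.float64(4.9), np.float64(95.6), np.float64(-173.8)] [np.float64(0.0274), np.float64(0.0505), np.float64(0.0286), np.float64(0.0499)]
relay side [ 0.5948 -0.2066]
[[0.5661, -0.1943], [0.5694, -0.2242], [0.6226, -0.2182], [0.6212, -0.1898]]
  ang [np.float64(-83.7), np.float64(6.5), np.float64(92.9), np.float64(-175.3)] [np.float64(0.0301), np.float64(0.0536), np.float64(0.0284), np.float64(0.0553)]
carton scene [ 0.5963 -0.1996]
[[0.5494, -0.137], [0.6261, -0.127], [0.6433, -0.2617], [0.5665, -0.2728]]
  ang [np.float64(7.5), np.float64(-82.7), np.float64(-171.8), np.float64(97.2)] [np.float64(0.0773), np.float64(0.1358), np.float64(0.0775), np.float64(0.1369)]
carton side [ 0.5945 -0.203 ]
[[0.5481, -0.1401], [0.6253, -0.1323], [0.6399, -0.2655], [0.5647, -0.274]]
  ang [np.float64(5.8), np.float64(-83.7), np.float64(-173.5), np.float64(97.1)] [np.float64(0.0776), np.float64(0.134), np.float64(0.0757), np.float64(0.135)]
panel side [0.5232 0.203 ]
[[0.4338, 0.2964], [0.6024, 0.3073], [0.6125, 0.1043], [0.4441, 0.1042]]
  ang [np.float64(3.7), np.float64(-87.1), np.float64(-180.0), np.float64(93.1)] [np.float64(0.1689), np.float64(0.2032), np.float64(0.1684), np.float64(0.1925)]
near side [0.5247 0.1698]
[[0.4967, 0.1868], [0.4995, 0.15], [0.552, 0.1546], [0.5507, 0.1879]]
  ang [np.float64(-85.7), np.float64(5.0), np.float64(92.2), np.float64(-178.8)] [np.float64(0.0369), np.float64(0.0527), np.float64(0.0334), np.float64(0.0541)]
far side [0.5211 0.2366]
[[0.4924, 0.2539], [0.4956, 0.2195], [0.5487, 0.2211], [0.5478, 0.252]]
  ang [np.float64(-84.7), np.float64(1.8), np.float64(91.6), np.float64(178.1)] [np.float64(0.0345), np.float64(0.0531), np.float64(0.0309), np.float64(0.0555)]
```

Green module in the box is the only candidate matching (blue stripe left, red stripe right, legs visible). Two-view estimates are (0.5945,-0.2055), yaw about 5.5°. The slot is near (0.522,0.203), yaw about 2.5°. Next I'll move over the box for a close wrist view.

move_arm(rows=[{"delta_pos": [-0.8,-2.05,-0.4],"delta_rot": [0,0,7.5],"hand": 5.0},{"delta_pos": [-0.8,-2.05,-0.4],"delta_rot": [0,0,7.5],"hand": 5.0},{"delta_pos": [-0.8,-2.05,-0.4],"delta_rot": [0,0,7.5],"hand": 5.0},{"delta_pos": [-0.8,-2.05,-0.4],"delta_rot": [0,0,7.5],"hand": 5.0},{"delta_pos": [-0.8,-2.05,-0.4],"delta_rot": [0,0,7.5],"hand": 5.0},{"delta_pos": [-0.8,-2.05,-0.4],"delta_rot": [0,0,7.5],"hand": 5.0},{"delta_pos": [-0.8,-2.05,-0.4],"delta_rot": [0,0,7.5],"hand": 5.0},{"delta_pos": [-0.8,-2.05,-0.4],"delta_rot": [0,0,7.5],"hand": 5.0},{"delta_pos": [-0.8,-2.05,-0.4],"delta_rot": [0,0,7.5],"hand": 5.0},{"delta_pos": [-0.8,-2.05,-0.4],"delta_rot": [0,0,7.5],"hand": 5.0}], force=30)

```text
t: 1.15
eef_pos: [0.5944, -0.2058, 0.2081]
ee_rot: [-3.142, 0.0, -0.256]
force: [0.5, -1.0, -0.7]
width: 0.0501
```

move_arm(rows=[{"delta_pos": [0,0,-0.2],"delta_rot": [0,0,7],"hand": 5.0},{"delta_pos": [0,0,-0.2],"delta_rot": [0,0,7],"hand": 5.0},{"delta_pos": [0,0,-0.2],"delta_rot": [0,0,6],"hand": 5.0},{"delta_pos": [0,0,-0.2],"delta_rot": [0,0,0],"hand": 5.0},{"delta_pos": [0,0,0],"delta_rot": [0,0,0],"hand": 5.0},{"delta_pos": [0,0,0],"delta_rot": [0,0,0],"hand": 5.0},{"delta_pos": [0,0,0],"delta_rot": [0,0,0],"hand": 5.0},{"delta_pos": [0,0,0],"delta_rot": [0,0,0],"hand": 5.0},{"delta_pos": [0,0,0],"delta_rot": [0,0,0],"hand": 5.0},{"delta_pos": [0,0,0],"delta_rot": [0,0,0],"hand": 5.0}])

```text
t: 2.15
eef_pos: [0.595, -0.205, 0.2006]
ee_rot: [-3.142, -0.0, 0.087]
force: [-0.5, 0.2, 0.0]
width: 0.05
```

```bash
python3 - <<'E'
from h import *
s=get_state();print(s["t"],s["eef_pos"],np.degrees(s["ee_rot"]),s["width"],s["q"])
im=grab_frame("wrist");cv2.imwrite("pics/d_wrist.png",im)
im=grab_frame("side");cv2.imwrite("pics/d_side.png",im)
im=grab_frame("scene");cv2.imwrite("pics/d_scene.png",im)
np.save("d_pos.npy",np.r_[s["eef_pos"],s["ee_rot"]])
E
```

```text
2.15 [ 0.59502079 -0.20496535  0.20063463] [-1.79998845e+02 -8.29002734e-03  4.98912647e+00] 0.04997146987035514 [-2.20652185e-02  3.17650779e-01 -1.61230195e-01 -4.03361801e-05
 -1.09177372e+00  1.67995682e+00]
```

View pics/d_wrist.png

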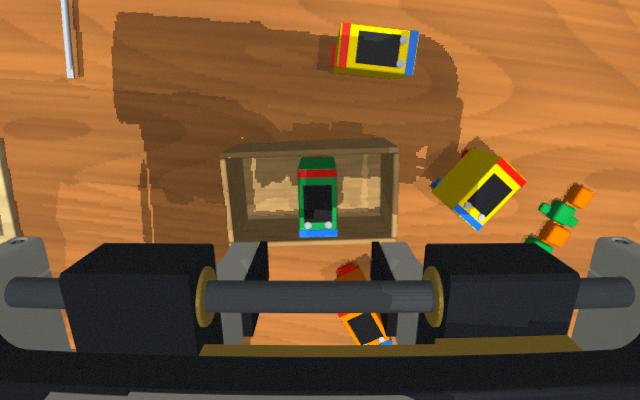

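View pics/d_side.png

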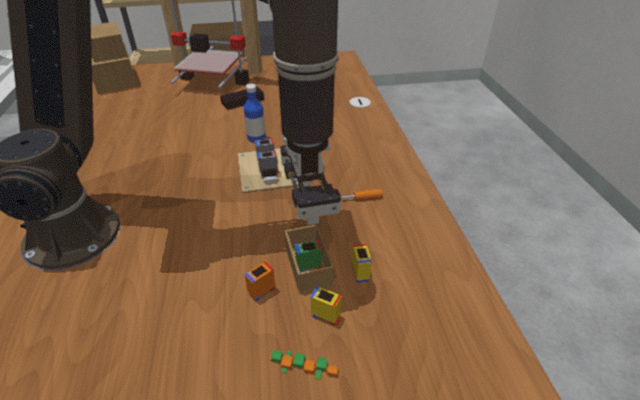

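View pics/d_scene.png

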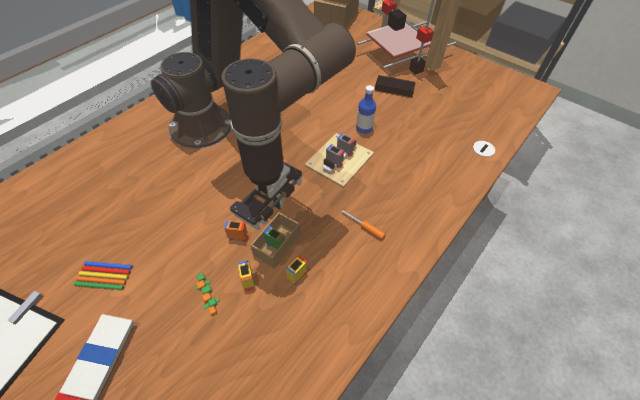

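The wrist view shows the relay upright in the box between the fingers: blue stripe at (318,234), red stripe at (318,173). The bottle, panel and driver are now visible in the scene view, so I'll measure all of these.

```bash
python3 - <<'E'
from h import *
np.set_printoptions(precision=4,suppress=True)
im=cv2.imread("pics/d_wrist.png");p=np.load("d_pos.npy");st=dict(eef_pos=p[:3],ee_rot=p[3:])
c=cv2.resize(im[130:250,210:410],None,fx=4,fy=4,interpolation=cv2.INTER_CUBIC);cv2.imwrite("pics/e.png",c)
hsv=cv2.cvtColor(im,cv2.COLOR_BGR2HSV)
def blob(lo,hi,x0,y0,x1,y1):
    m=np.zeros(hsv.shape[:2],np.uint8);m[y0:y1,x0:x1]=cv2.inRange(hsv,lo,hi)[y0:y1,x0:x1]
    ys,xs=np.nonzero(m);r=cv2.minAreaRect(np.c_[xs,ys].astype(np.float32));return len(xs),xs.min(),xs.max(),ys.min(),ys.max(),(xs.mean(),ys.mean())
b=blob((105,150,120),(125,255,255),280,210,360,245);r=blob((0,200,120),(6,255,255),290,150,350,190)
print(b,r)
B=onplane("wrist",[b[5]],.075,st)[0];R=onplane("wrist",[r[5]],.075,st)[0]
print(B,R,(B+R)/2,np.linalg.norm(R-B),np.degrees(np.arctan2(*(R-B)[[1,0]])))
a=cv2.imread("pics/d_scene.png");s=cv2.imread("pics/d_side.png")
cv2.imwrite("pics/f.png",cv2.resize(a[75:190,295:395],None,fx=6,fy=6,interpolation=cv2.INTER_CUBIC)[:, :])
E
```

```text
(266, np.int64(299), np.int64(337), np.int64(230), np.int64(236), (np.float64(318.1353383458647), np.float64(233.01503759398497))) (280, np.int64(297), np.int64(336), np.int64(156), np.int64(177), (np.float64(316.4107142857143), np.float64(172.725)))
[ 0.5685 -0.2049  0.075 ] [ 0.6165 -0.1994  0.075 ] [ 0.5925 -0.2021  0.075 ] 0.048378817520505074 6.470839213684482
```

View pics/e.png

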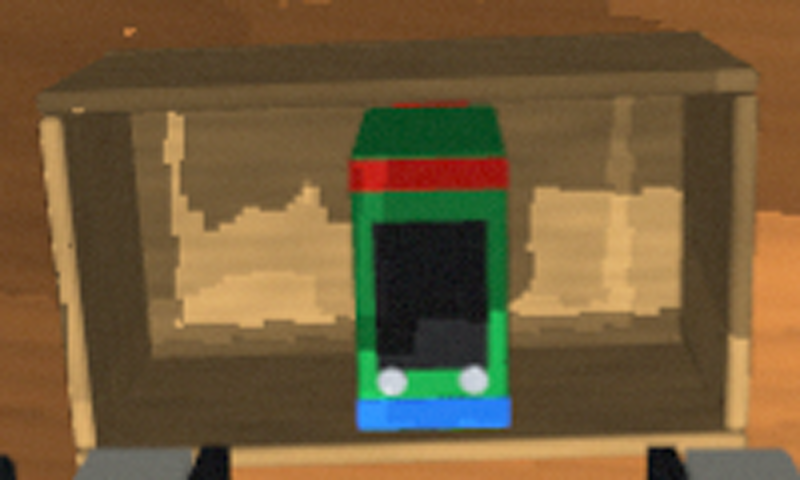

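View pics/f.png

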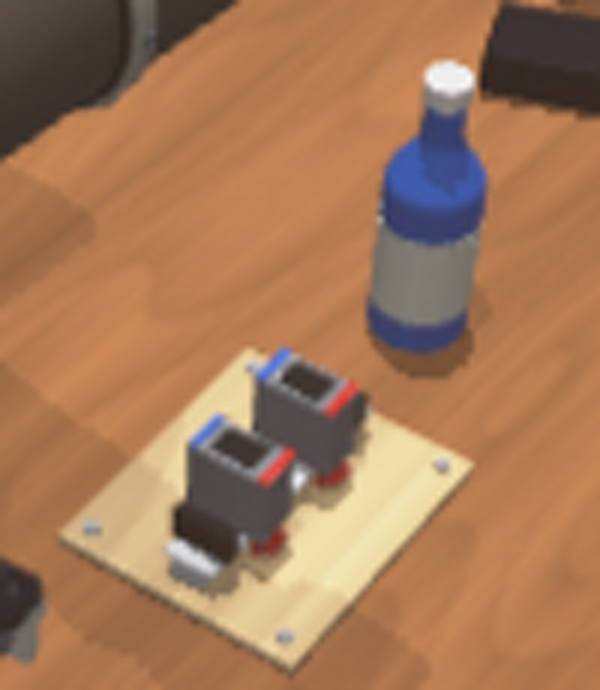

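move_arm(rows=[{"delta_pos": [-0.1,0.1,-1.5],"delta_rot": [0,0,1],"hand": 4.8},{"delta_pos": [0,0,-2.0],"delta_rot": [0,0,0],"hand": 4.8},{"delta_pos": [0,0,-2.0],"delta_rot": [0,0,0],"hand": 4.8},{"delta_pos": [0,0,-2.0],"delta_rot": [0,0,0],"hand": 4.8},{"delta_pos": [0,0,-2.0],"delta_rot": [0,0,0],"hand": 4.8},{"delta_pos": [0,0,-2.0],"delta_rot": [0,0,0],"hand": 4.8},{"delta_pos": [0,0,-2.0],"delta_rot": [0,0,0],"hand": 4.8},{"delta_pos": [0,0,-1.5],"delta_rot": [0,0,0],"hand": 4.8},{"delta_pos": [0,0,-0.4],"delta_rot": [0,0,0],"hand": 4.8},{"delta_pos": [0,0,0],"delta_rot": [0,0,0],"hand": 4.8}])

```text
t: 3.3
eef_pos: [0.5937, -0.2041, 0.0461]
ee_rot: [-3.142, 0.001, 0.105]
force: [0.7, -0.3, -0.6]
width: 0.048
```

move_arm(rows=[{"delta_pos": [0,0,0],"delta_rot": [0,0,0],"hand": 4.0},{"delta_pos": [0,0,0],"delta_rot": [0,0,0],"hand": 3.6},{"delta_pos": [0,0,0],"delta_rot": [0,0,0],"hand": 3.3},{"delta_pos": [0,0,0],"delta_rot": [0,0,0],"hand": 3.0},{"delta_pos": [0,0,0],"delta_rot": [0,0,0],"hand": 2.6},{"delta_pos": [0,0,0],"delta_rot": [0,0,0],"hand": 2.0},{"delta_pos": [0,0,0],"delta_rot": [0,0,0],"hand": 2.0},{"delta_pos": [0,0,0],"delta_rot": [0,0,0],"hand": 2.0},{"delta_pos": [0,0,0.2],"delta_rot": [0,0,0],"hand": 2.0},{"delta_pos": [0,0,0.4],"delta_rot": [0,0,0],"hand": 2.0}], force=30)

```text
t: 4.3
eef_pos: [0.5932, -0.2039, 0.0518]
ee_rot: [-3.141, 0.002, 0.104]
force: [-0.5, -0.6, -2.4]
width: 0.0295
```

move_arm(rows=[{"delta_pos": [0,0,0.6],"delta_rot": [0,0,0],"hand": 2.0},{"delta_pos": [0,0,1.0],"delta_rot": [0,0,0],"hand": 2.0},{"delta_pos": [0,0,1.2],"delta_rot": [0,0,0],"hand": 2.0},{"delta_pos": [0,0,1.2],"delta_rot": [0,0,0],"hand": 2.0},{"delta_pos": [0,0,1.2],"delta_rot": [0,0,0],"hand": 2.0},{"delta_pos": [0,0,1.2],"delta_rot": [0,0,0],"hand": 2.0},{"delta_pos": [0,0,1.2],"delta_rot": [0,0,0],"hand": 2.0},{"delta_pos": [0,0,1.0],"delta_rot": [0,0,0],"hand": 2.0},{"delta_pos": [0,0,0.8],"delta_rot": [0,0,0],"hand": 2.0},{"delta_pos": [0,0,0.4],"delta_rot": [0,0,0],"hand": 2.0}])

```text
t: 5.3
eef_pos: [0.5943, -0.204, 0.1516]
ee_rot: [3.141, -0.001, 0.105]
force: [-0.1, 0.3, -2.1]
width: 0.0302
```

```bash
python3 - <<'E'
from h import *
np.set_printoptions(precision=4,suppress=True)
print("bottle",onplane("scene",[(364.7,129)],0.0),"cap",onplane("scene",[(295+450/6,75+75/6)],.19), "cap side",onplane("side",[(251,88)],.19))
print("driver",onplane("scene",[(343,211),(384,236)],.012))
a=lambda x,y:(295+x/6,75+y/6)
print("panel",onplane("scene",[a(250,348),a(473,463),a(290,665),a(62,537)],.009))
P=onplane("scene",[a(190,445),a(215,414),a(297,452),a(270,487),a(255,378),a(285,350),a(360,385),a(325,415)],.079)
print(P[:4].mean(0),P[4:].mean(0),P[:,:2])
s=get_state();print(s["t"],s["eef_pos"],s["ee_rot"],s["width"],s["force"])
E
```

```text
bottle [[0.498  0.3967 0.    ]] cap [[0.4941 0.3992 0.19  ]] cap side [[0.496  0.3776 0.19  ]]
driver [[0.6753 0.026  0.012 ]
 [0.8307 0.0327 0.012 ]]
panel [[0.434  0.3009 0.009 ]
 [0.6002 0.3098 0.009 ]
 [0.6109 0.112  0.009 ]
 [0.4478 0.1021 0.009 ]]
[0.525  0.1727 0.079 ] [0.5197 0.2395 0.079 ] [[0.4999 0.1558]
 [0.4953 0.1844]
 [0.55   0.191 ]
 [0.5549 0.1595]
 [0.4949 0.2226]
 [0.494  0.2526]
 [0.5454 0.2577]
 [0.5445 0.2249]]
5.3 [ 0.5943 -0.204   0.1516] [ 3.1414 -0.001   0.1048] 0.030156232300845992 [-0.124   0.2653 -2.1181]
```

move_arm(rows=[{"delta_pos": [-0.3,1.0,0],"delta_rot": [0,0,0],"hand": 2.0},{"delta_pos": [-0.6,2.0,0],"delta_rot": [0,0,0],"hand": 2.0},{"delta_pos": [-0.6,2.2,0],"delta_rot": [0,0,-0.5],"hand": 2.0},{"delta_pos": [-0.7,2.2,0],"delta_rot": [0,0,-0.5],"hand": 2.0},{"delta_pos": [-0.7,2.2,0],"delta_rot": [0,0,-0.5],"hand": 2.0},{"delta_pos": [-0.7,2.2,0],"delta_rot": [0,0,-0.5],"hand": 2.0},{"delta_pos": [-0.6,2.2,-0.8],"delta_rot": [0,0,0],"hand": 2.0},{"delta_pos": [-0.5,2.0,-1.4],"delta_rot": [0,0,0],"hand": 2.0},{"delta_pos": [-0.4,1.6,-1.8],"delta_rot": [0,0,0],"hand": 2.0},{"delta_pos": [-0.3,0.8,-1.8],"delta_rot": [0,0,0],"hand": 2.0}])

```text
t: 6.3
eef_pos: [0.5393, -0.0185, 0.0919]
ee_rot: [-3.141, 0.0, 0.071]
force: [0.7, 0.2, -2.8]
width: 0.0297
```

move_arm(rows=[{"delta_pos": [0,0,-1.5],"delta_rot": [0,0,0],"hand": 2.0},{"delta_pos": [0,0,-1.2],"delta_rot": [0,0,0],"hand": 2.0},{"delta_pos": [0,0,-1.0],"delta_rot": [0,0,0],"hand": 2.0},{"delta_pos": [0,0,-0.6],"delta_rot": [0,0,0],"hand": 2.0},{"delta_pos": [0,0,-0.4],"delta_rot": [0,0,0],"hand": 2.0},{"delta_pos": [0,0,-0.2],"delta_rot": [0,0,0],"hand": 2.0},{"delta_pos": [0,0,-0.1],"delta_rot": [0,0,0],"hand": 2.0},{"delta_pos": [0,0,0],"delta_rot": [0,0,0],"hand": 2.0},{"delta_pos": [0,0,0],"delta_rot": [0,0,0],"hand": 2.0},{"delta_pos": [0,0,0],"delta_rot": [0,0,0],"hand": 2.0}])

```text
t: 7.3
eef_pos: [0.5401, -0.02, 0.0429]
ee_rot: [-3.141, -0.001, 0.07]
force: [-0.2, 0.0, -1.7]
width: 0.0302
```

move_arm(rows=[{"delta_pos": [0,0,-0.1],"delta_rot": [0,0,0],"hand": 2.0},{"delta_pos": [0,0,-0.1],"delta_rot": [0,0,0],"hand": 2.0},{"delta_pos": [0,0,0],"delta_rot": [0,0,0],"hand": 2.0},{"delta_pos": [0,0,0],"delta_rot": [0,0,0],"hand": 3.0},{"delta_pos": [0,0,0],"delta_rot": [0,0,0],"hand": 3.1},{"delta_pos": [0,0,0],"delta_rot": [0,0,0],"hand": 3.4},{"delta_pos": [0,0,0],"delta_rot": [0,0,0],"hand": 4.0},{"delta_pos": [0,0,0],"delta_rot": [0,0,0],"hand": 5.0},{"delta_pos": [0,0,0],"delta_rot": [0,0,0],"hand": 5.0},{"delta_pos": [0,0,0.5],"delta_rot": [0,0,0],"hand": 5.0}])

```text
t: 8.3
eef_pos: [0.5395, -0.0202, 0.0451]
ee_rot: [3.141, 0.001, 0.07]
force: [-0.3, -0.2, -0.7]
width: 0.0495
```

move_arm(rows=[{"delta_pos": [0,0,1.5],"delta_rot": [0,0,0],"hand": 5.0},{"delta_pos": [0,0,2.0],"delta_rot": [0,0,0],"hand": 5.0},{"delta_pos": [0,0,2.5],"delta_rot": [0,0,0],"hand": 5.0},{"delta_pos": [0,0,2.0],"delta_rot": [0,0,0],"hand": 8.7},{"delta_pos": [0,0,2.0],"delta_rot": [0,0,-8.5],"hand": 8.7},{"delta_pos": [0,0,1.5],"delta_rot": [0,0,-8.5],"hand": 8.7},{"delta_pos": [0,0,1.0],"delta_rot": [0,0,-8.5],"hand": 8.7},{"delta_pos": [0,0,1.0],"delta_rot": [0,0,-8.5],"hand": 8.7},{"delta_pos": [0,0,0.5],"delta_rot": [0,0,-8.5],"hand": 8.7},{"delta_pos": [0,0,0],"delta_rot": [0,0,-8.5],"hand": 8.7}])

```text
t: 9.3
eef_pos: [0.5404, -0.02, 0.1869]
ee_rot: [-3.14, -0.001, -0.826]
force: [0.7, 0.3, -0.5]
width: 0.0867
```

move_arm(rows=[{"delta_pos": [0,0,0],"delta_rot": [0,0,-8.5],"hand": 8.7},{"delta_pos": [0,0,0],"delta_rot": [0,0,-8.5],"hand": 8.7},{"delta_pos": [0,0,0],"delta_rot": [0,0,-8.5],"hand": 8.7},{"delta_pos": [0,0,0],"delta_rot": [0,0,-8.5],"hand": 8.7},{"delta_pos": [0,0,0],"delta_rot": [0,0,-5],"hand": 8.7},{"delta_pos": [0,0,0],"delta_rot": [0,0,0],"hand": 8.7},{"delta_pos": [0,0,0],"delta_rot": [0,0,0],"hand": 8.7},{"delta_pos": [0,0,0],"delta_rot": [0,0,0],"hand": 8.7},{"delta_pos": [0,0,0],"delta_rot": [0,0,0],"hand": 8.7},{"delta_pos": [0,0,0],"delta_rot": [0,0,0],"hand": 8.7}])

```text
t: 10.3
eef_pos: [0.54, -0.02, 0.1856]
ee_rot: [3.142, 0.0, -1.5]
force: [-0.2, -0.6, 0.4]
width: 0.087
```

```bash
python3 - <<'E'
from h import *
s=get_state();print(s["t"],s["eef_pos"],np.degrees(s["ee_rot"]),s["width"],s["q"])
im=grab_frame("wrist");cv2.imwrite("pics/g_wrist.png",im)
im=grab_frame("side");cv2.imwrite("pics/g_side.png",im)
np.save("g_pos.npy",np.r_[s["eef_pos"],s["ee_rot"]])
E
```

```text
10.3 [ 0.5399635  -0.02001274  0.18557542] [ 1.79999642e+02  2.06416582e-03 -8.59593639e+01] 0.08698143544936317 [ 3.25805278e-01  1.89723529e-01 -3.74671192e-01 -4.31240204e-05
 -1.00639855e+00 -2.55259807e-01]
```

View pics/g_wrist.png

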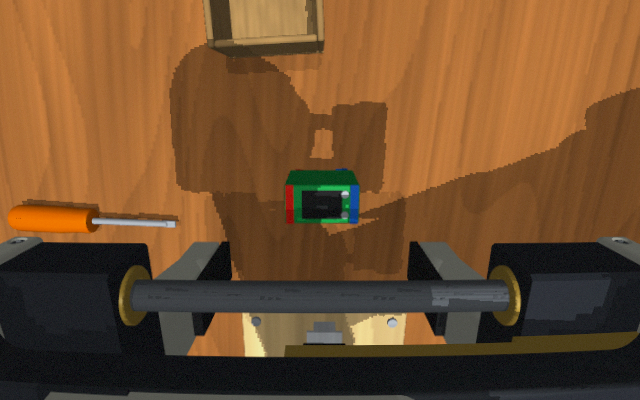

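View pics/g_side.png

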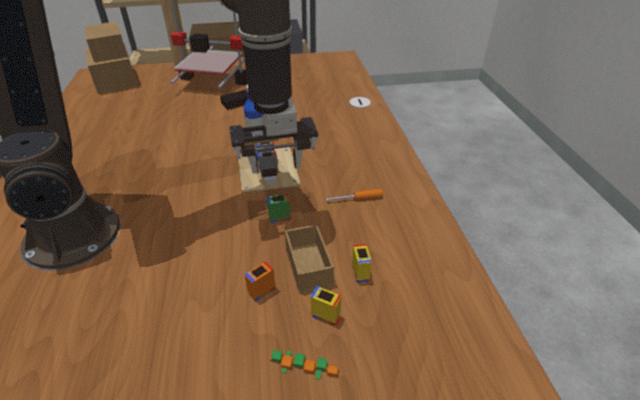

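The relay stands upright on the bench, wrist blue stripe at (354,203) and red at (290,204). I'll measure its centre for the end grasp.

```bash
python3 - <<'E'
from h import *
np.set_printoptions(precision=4,suppress=True)
im=cv2.imread("pics/g_wrist.png");p=np.load("g_pos.npy");st=dict(eef_pos=p[:3],ee_rot=p[3:])
hsv=cv2.cvtColor(im,cv2.COLOR_BGR2HSV)
def blob(lo,hi,x0,y0,x1,y1):
    m=np.zeros(hsv.shape[:2],np.uint8);m[y0:y1,x0:x1]=cv2.inRange(hsv,lo,hi)[y0:y1,x0:x1]
    ys,xs=np.nonzero(m);return len(xs),xs.min(),xs.max(),ys.min(),ys.max(),(xs.mean(),ys.mean())
b=blob((105,150,120),(125,255,255),345,183,365,226);r=blob((0,200,120),(6,255,255),280,180,300,226)
print(b,r)
c=(313+5-8,0)
B=onplane("wrist",[b[5]],.070,st)[0];R=onplane("wrist",[r[5]],.070,st)[0]
print(B,R,(B+R)/2,np.linalg.norm(R-B),np.degrees(np.arctan2(*(R-B)[[1,0]])))
cv2.imwrite("pics/g2.png",cv2.resize(im[160:235,275:370],None,fx=8,fy=8,interpolation=cv2.INTER_CUBIC))
E
```

```text
(255, np.int64(350), np.int64(357), np.int64(185), np.int64(222), (np.float64(353.78823529411767), np.float64(203.0235294117647))) (256, np.int64(286), np.int64(292), np.int64(185), np.int64(223), (np.float64(289.109375), np.float64(203.3359375)))
[ 0.5144 -0.0213  0.07  ] [ 0.5621 -0.0177  0.07  ] [ 0.5382 -0.0195  0.07  ] 0.04784658080757744 4.34472279231902
```

View pics/g2.png

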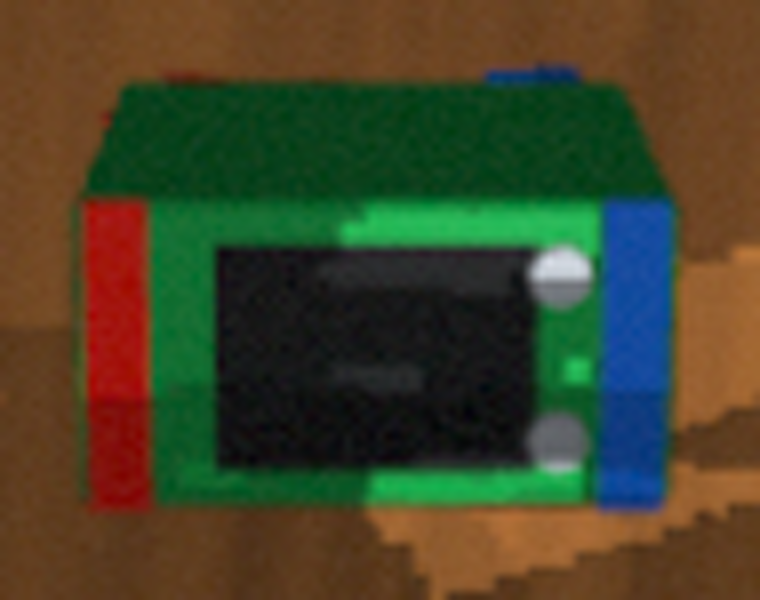

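move_arm(rows=[{"delta_pos": [-0.15,0,-1.0],"delta_rot": [0,0,0],"hand": 8.7},{"delta_pos": [0,0,-2.0],"delta_rot": [0,0,0],"hand": 8.7},{"delta_pos": [0,0,-2.2],"delta_rot": [0,0,0],"hand": 8.7},{"delta_pos": [0,0,-2.2],"delta_rot": [0,0,0],"hand": 8.7},{"delta_pos": [0,0,-2.2],"delta_rot": [0,0,0],"hand": 8.7},{"delta_pos": [0,0,-2.0],"delta_rot": [0,0,0],"hand": 8.7},{"delta_pos": [0,0,-1.4],"delta_rot": [0,0,0],"hand": 8.7},{"delta_pos": [0,0,-0.7],"delta_rot": [0,0,0],"hand": 8.0},{"delta_pos": [0,0,-0.3],"delta_rot": [0,0,0],"hand": 7.0},{"delta_pos": [0,0,0],"delta_rot": [0,0,0],"hand": 6.5}])

```text
t: 11.4
eef_pos: [0.5384, -0.02, 0.0454]
ee_rot: [3.141, -0.0, -1.501]
force: [-0.0, 0.0, 0.8]
width: 0.0693
```

move_arm(rows=[{"delta_pos": [0,0,0],"delta_rot": [0,0,0],"hand": 6.2},{"delta_pos": [0,0,0],"delta_rot": [0,0,0],"hand": 6.0},{"delta_pos": [0,0,0],"delta_rot": [0,0,0],"hand": 5.8},{"delta_pos": [0,0,0],"delta_rot": [0,0,0],"hand": 5.6},{"delta_pos": [0,0,0],"delta_rot": [0,0,0],"hand": 5.0},{"delta_pos": [0,0,0],"delta_rot": [0,0,0],"hand": 4.5},{"delta_pos": [0,0,0],"delta_rot": [0,0,0],"hand": 4.5},{"delta_pos": [0,0,0],"delta_rot": [0,0,0],"hand": 4.5},{"delta_pos": [0,0,0],"delta_rot": [0,0,0],"hand": 4.5},{"delta_pos": [0,0,0],"delta_rot": [0,0,0],"hand": 4.5}], force=50)

```text
t: 12.4
eef_pos: [0.5385, -0.02, 0.0459]
ee_rot: [-3.142, -0.0, -1.501]
force: [-2.2, 0.4, 5.3]
width: 0.0557
```

```bash
python3 - <<'E'
from h import *
s=get_state();print(s["t"],s["eef_pos"],np.degrees(s["ee_rot"]),s["width"],s["force"])
E
```

```text
12.4 [ 0.53846615 -0.02000654  0.04585854] [-1.79996163e+02 -2.20817856e-03 -8.59922331e+01] 0.05570732963393216 [-2.16536919  0.40133042  5.34191799]
```

move_arm(rows=[{"delta_pos": [0,0,1.0],"delta_rot": [0,0,0],"hand": 4.5},{"delta_pos": [0,0,2.0],"delta_rot": [0,0,0],"hand": 4.5},{"delta_pos": [0,0,3.0],"delta_rot": [0,0,0],"hand": 4.5},{"delta_pos": [0,0.5,3.0],"delta_rot": [0,0,0],"hand": 4.5},{"delta_pos": [0,1.5,3.0],"delta_rot": [0,0,0],"hand": 4.5},{"delta_pos": [-0.3,3.0,2.0],"delta_rot": [0,0,0],"hand": 4.5},{"delta_pos": [-0.4,3.0,2.0],"delta_rot": [0,0,0],"hand": 4.5},{"delta_pos": [-0.4,3.5,1.5],"delta_rot": [0,0,0],"hand": 4.5},{"delta_pos": [-0.3,3.5,1.5],"delta_rot": [0,0,0],"hand": 4.5},{"delta_pos": [-0.2,3.5,1.4],"delta_rot": [0,0,0],"hand": 4.5}])

```text
t: 13.4
eef_pos: [0.5218, 0.1661, 0.2508]
ee_rot: [-3.141, 0.001, -1.501]
force: [0.2, 0.6, -3.0]
width: 0.0556
```

move_arm(rows=[{"delta_pos": [0,3.0,0],"delta_rot": [0,0,0],"hand": 4.5},{"delta_pos": [0,3.0,0],"delta_rot": [0,0,0],"hand": 4.5},{"delta_pos": [0,2.0,0],"delta_rot": [0,0,0],"hand": 4.5},{"delta_pos": [0,1.5,0],"delta_rot": [0,0,0],"hand": 4.5},{"delta_pos": [0,1.0,0],"delta_rot": [0,0,0],"hand": 4.5},{"delta_pos": [0,0,0],"delta_rot": [0,0,0],"hand": 4.5},{"delta_pos": [0,0,0],"delta_rot": [0,0,0],"hand": 4.5},{"delta_pos": [0,0,0],"delta_rot": [0,0,0],"hand": 4.5},{"delta_pos": [0,0,0],"delta_rot": [0,0,0],"hand": 4.5},{"delta_pos": [0,0,0],"delta_rot": [0,0,0],"hand": 4.5}])

```text
t: 14.4
eef_pos: [0.5226, 0.2694, 0.2497]
ee_rot: [-3.141, 0.0, -1.502]
force: [0.1, 1.2, -1.8]
width: 0.0555
```

```bash
python3 - <<'E'
from h import *
s=get_state();print(s["t"],s["eef_pos"],np.degrees(s["ee_rot"]),s["width"],s["force"],s["q"])
im=grab_frame("wrist");cv2.imwrite("pics/i_wrist.png",im)
np.save("i_pos.npy",np.r_[s["eef_pos"],s["ee_rot"]])
cv2.imwrite("pics/i2.png",cv2.resize(im[0:220,210:430],None,fx=2.7,fy=2.7,interpolation=cv2.INTER_CUBIC))
E
```

```text
14.4 [0.52257157 0.2694299  0.24969909] [-1.79992961e+02  6.60679403e-03 -8.60410819e+01] 0.055499869045955545 [ 0.08805787  1.15699985 -1.81606662] [ 8.08341910e-01  2.15744706e-01 -1.84673018e-01 -2.65730562e-06
 -1.17021013e+00 -7.39244726e-01]
```

View pics/i_wrist.png

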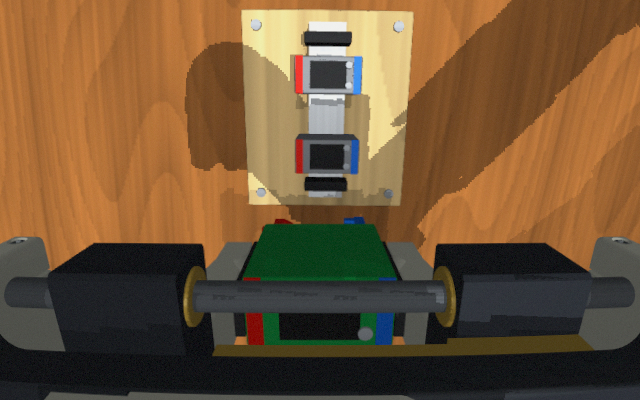

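View pics/i2.png

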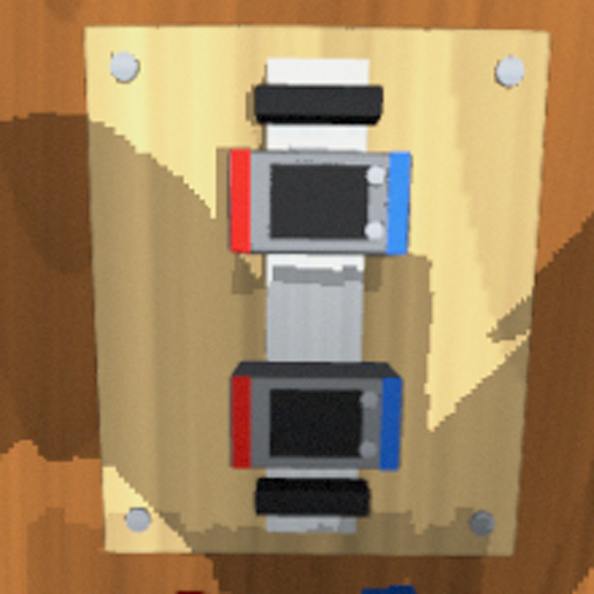

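The wrist view shows the gap clearly, with the rail between the two grey modules at about (326,115). Red stripes are to image left (+x), blue to the right (-x).

```bash
python3 - <<'E'
from h import *
np.set_printoptions(precision=4,suppress=True)
p=np.load("i_pos.npy");st=dict(eef_pos=p[:3],ee_rot=p[3:])
im=cv2.imread("pics/i_wrist.png")
a=lambda L:[(210+(x+.5)/2.7-.5,(y+.5)/2.7-.5) for x,y in L]
n=onplane("wrist",a([(231,150),(232,253),(407,254),(410,152)]),.079,st);f=onplane("wrist",a([(233,377),(231,468),(400,469),(402,377)]),.079,st)
for P in(n,f): print(P.mean(0),[np.linalg.norm(P[i]-P[(i+1)%4]).round(4) for i in range(4)])
print("slot",(n.mean(0)+f.mean(0))/2,"sep",np.linalg.norm(f.mean(0)-n.mean(0)),np.degrees(np.arctan2(*-(f-n).mean(0)[[0,1]])))
# rail edges by gradient rows 97..132
g=cv2.cvtColor(im,cv2.COLOR_BGR2HSV)[:,:,1].astype(float)
g=cv2.GaussianBlur(g,(3,3),0)
L=[];R=[]
for r in (97,115,120,125,130):
    d=np.diff(g[r,295:360]);L.append((295+.5+np.argmin(d[:25]),r));R.append((295+.5+25+np.argmax(d[25:]),r))
print(L,R)
l=onplane("wrist",L,.027,st);rr=onplane("wrist",R,.027,st)
print(l[:,:2],rr[:,:2],np.linalg.norm(l-rr,axis=1))
pan=onplane("wrist",a([(85,27),(549,30),(513,554),(106,551)]),.009,st);print(pan.mean(0),pan[:,:2])
E
```

```text
[0.5216 0.1762 0.079 ] [np.float64(0.03), np.float64(0.0539), np.float64(0.0297), np.float64(0.0538)]
[0.5177 0.2438 0.079 ] [np.float64(0.0295), np.float64(0.0551), np.float64(0.0298), np.float64(0.0537)]
slot [0.5196 0.21   0.079 ] sep 0.06767124384105538 176.63590890761597
[(np.float64(307.5), 97), (np.float64(307.5), 115), (np.float64(307.5), 120), (np.float64(307.5), 125), (np.float64(307.5), 130)] [(np.float64(344.5), 97), (np.float64(344.5), 115), (np.float64(343.5), 120), (np.float64(343.5), 125), (np.float64(343.5), 130)]
[[0.5392 0.1952]
 [0.5382 0.2123]
 [0.5379 0.2172]
 [0.5376 0.222 ]
 [0.5373 0.227 ]] [[0.5033 0.1927]
 [0.5018 0.2098]
 [0.5023 0.2147]
 [0.5019 0.2196]
 [0.5015 0.2245]] [0.0361 0.0365 0.0356 0.0358 0.0359]
[0.52   0.2099 0.009 ] [[0.6094 0.1167]
 [0.4423 0.1059]
 [0.4305 0.3033]
 [0.5979 0.3136]]
```

move_arm(rows=[{"delta_pos": [-0.36,-0.69,-0.7],"delta_rot": [0,0,-0.3],"hand": 4.5},{"delta_pos": [-0.36,-0.69,-1.1],"delta_rot": [0,0,-0.3],"hand": 4.5},{"delta_pos": [-0.36,-0.69,-1.1],"delta_rot": [0.18,-2.99,0],"hand": 4.5},{"delta_pos": [-0.36,-0.69,-1.1],"delta_rot": [0.18,-2.99,0],"hand": 4.5},{"delta_pos": [-0.36,-0.69,-1.2],"delta_rot": [0.18,-2.99,0],"hand": 4.5},{"delta_pos": [-0.36,-0.69,-1.2],"delta_rot": [0.18,-2.99,0],"hand": 4.5},{"delta_pos": [-0.36,-0.69,-1.2],"delta_rot": [0.18,-2.99,0],"hand": 4.5},{"delta_pos": [-0.36,-0.69,-1.2],"delta_rot": [0.18,-2.99,0],"hand": 4.5},{"delta_pos": [-0.36,-0.69,-1.2],"delta_rot": [0.18,-2.99,0],"hand": 4.5},{"delta_pos": [0,0,0],"delta_rot": [0.18,-2.99,0],"hand": 4.5}], force=55)

```text
t: 15.45
eef_pos: [0.488, 0.206, 0.1478]
ee_rot: [-2.734, -0.002, -1.511]
force: [3.8, -1.0, 0.8]
width: 0.0556
```

```bash
cat > pose.py <<'E'
from h import *
np.set_printoptions(precision=2,suppress=True)
S=np.array([.5198,.2093,.027]);yaw=np.radians(3.4)
def rep(off=.0109):
    s=get_state();R=Ro.from_euler('xyz',s["ee_rot"]).as_matrix()
    Rs=Ro.from_euler('z',yaw).as_matrix()
    mid=s["eef_pos"]+R@np.array([0,0,off])
    # module axes: x=-tool y, y=-tool x, z=-tool z
    M=np.c_[-R[:,1],-R[:,0],-R[:,2]]
    Mr=Rs.T@M; th=np.degrees(np.arctan2(Mr[2,0],Mr[0,0]))
    m=Rs.T@(mid-S)*1000
    print("t",s["t"],"TCP",s["eef_pos"]*1000,"mid in slot mm",m,"theta",round(th,2),"roll,yaw err",np.degrees([Mr[2,1],Mr[1,0]]),"F",Rs.T@s["force"],"M",s["moment"],"w",s["width"]*1000)
    for n,q in dict(lip_tip=(-13,-29),lip_bot=(-13,-33),under=(-18.5,-22.5),leg_in=(-18.5,-29),leg_bot=(-23.5,-35),foot_bot=(19.5,-35),foot_tip=(14,-28)).items():
        t=np.radians(th);print("  ",n,round(m[0]+q[0]*np.cos(t)-q[1]*np.sin(t),1),round(m[2]+q[0]*np.sin(t)+q[1]*np.cos(t),1))
    return s
if __name__=="__main__": rep()
E
python3 pose.py; python3 -c "
from h import *
im=grab_frame('side');cv2.imwrite('pics/j_side.png',im)
cv2.imwrite('pics/j2.png',cv2.resize(im[70:210,200:350],None,fx=4,fy=4,interpolation=cv2.INTER_CUBIC))"
```

```text
t 15.45 TCP [487.95 206.01 147.84] mid in slot mm [-27.67  -1.42 110.83] theta 23.37 roll,yaw err [-0.12  0.06] F [ 3.76 -1.22  0.83] M [-0.39  0.88 -0.13] w 55.63875971574306
   lip_tip -28.1 79.1
   lip_bot -26.5 75.4
   under -35.7 82.8
   leg_in -33.1 76.9
   leg_bot -35.4 69.4
   foot_bot 4.1 86.4
   foot_tip -3.7 90.7
```

View pics/j2.png

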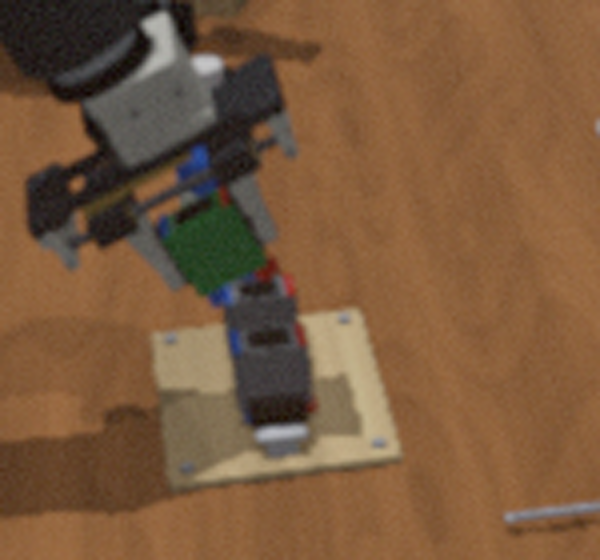

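move_arm(rows=[{"delta_pos": [0,0,0],"delta_rot": [0,0,0],"hand": 4.5},{"delta_pos": [0,0,-0.7],"delta_rot": [0,0,0],"hand": 4.5},{"delta_pos": [0,0,-1.0],"delta_rot": [0,0,0],"hand": 4.5},{"delta_pos": [0,0,-1.0],"delta_rot": [0,0,0],"hand": 4.5},{"delta_pos": [0,0,-1.0],"delta_rot": [0,0,0],"hand": 4.5},{"delta_pos": [0,0,-0.8],"delta_rot": [0,0,0],"hand": 4.5},{"delta_pos": [0,0,-0.5],"delta_rot": [0,0,0],"hand": 4.5},{"delta_pos": [0,0,0],"delta_rot": [0,0,0],"hand": 4.5},{"delta_pos": [0,0,0],"delta_rot": [0,0,0],"hand": 4.5},{"delta_pos": [0,0,0],"delta_rot": [0,0,0],"hand": 4.5}])

```text
t: 16.5
eef_pos: [0.5021, 0.213, 0.1185]
ee_rot: [-2.761, -0.009, -1.516]
force: [-1.3, -5.8, -6.0]
width: 0.0557
```

```bash
python3 pose.py; python3 -c "
from h import *
for n in ('side','scene','wrist'):
  im=grab_frame(n);cv2.imwrite('pics/k_%s.png'%n,im)
im=cv2.imread('pics/k_side.png');a=cv2.resize(im[100:200,220:320],None,fx=4,fy=4,interpolation=cv2.INTER_CUBIC)
im=cv2.imread('pics/k_scene.png');b=cv2.resize(im[100:200,290:390],None,fx=4,fy=4,interpolation=cv2.INTER_CUBIC)
cv2.imwrite('pics/k2.png',np.hstack([a,b]))"
```

```text
t 16.5 TCP [502.07 212.97 118.51] mid in slot mm [-13.44   4.61  81.39] theta 21.78 roll,yaw err [-0.49 -0.07] F [-1.67 -5.76 -5.99] M [-2.21  2.08 -0.71] w 55.68821583232785
   lip_tip -14.7 49.6
   lip_bot -13.3 45.9
   under -22.3 53.6
   leg_in -19.9 47.6
   leg_bot -22.3 40.2
   foot_bot 17.7 56.1
   foot_tip 10.0 60.6
```

View pics/k2.png

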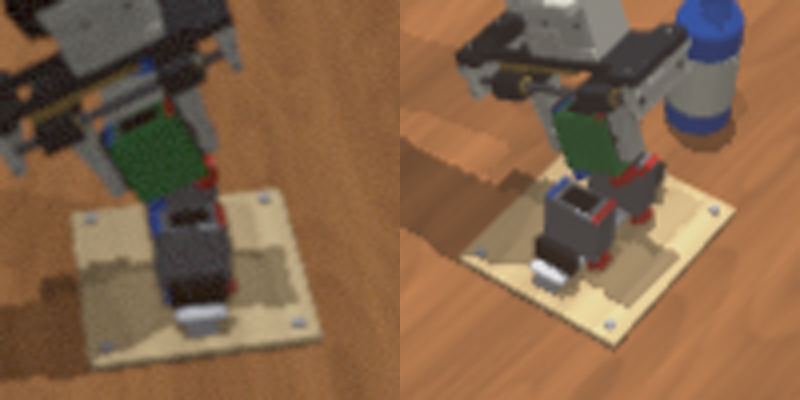

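View pics/k_wrist.png

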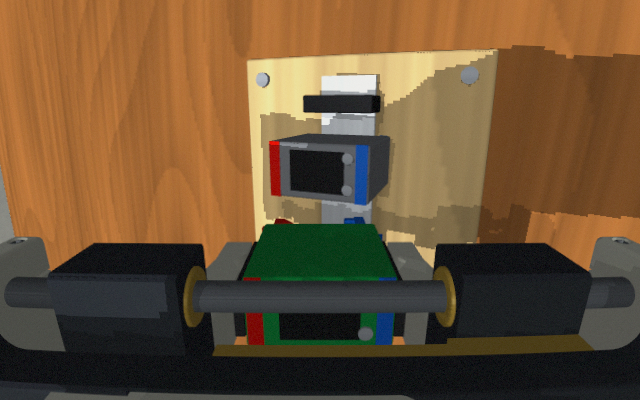

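```bash
python3 -c "
from h import *
s=get_state();print(s['q'],s['qd'],s['joint_efforts'],s['force'],s['t'])"
```

```text
[ 0.74901027  0.1084201  -1.01710339  1.02756747 -0.28862068 -1.66503655] [ 6.52014349e-04  1.98989457e-05 -2.10940238e-03 -5.66871603e-04
 -6.92981920e-04  7.19229014e-04] [  2.69421235 -32.00353146  23.9850837    3.43281716   1.90683268
  -0.10564058] [ 0.10875921 -6.35137743 -4.74316157] 16.65
```

The arm fell short of the tilted pose because joint 3 sat at its -1.02 limit. The raw force also suggests light contact with the far grey module. I'll fit a kinematic model from the logged states to see which poses are reachable.

```bash
cat > kin.py <<'E'
import numpy as np
from scipy.optimize import least_squares
from scipy.spatial.transform import Rotation as Ro
D=[([.288126,.359368,.011051,-.000367,-1.224116,-.288135],[.674533,0,.247628],[3.139925,-.000135,-1.57093]),
([-.022065,.317651,-.161230,0,-1.091774,1.679957],[.595021,-.204965,.200635],np.radians([-179.99885,-.00829,4.98913])),
([.325805,.189724,-.374671,0,-1.006399,-.255260],[.539964,-.020013,.185575],np.radians([179.99964,.00206,-85.95936])),
([.808342,.215745,-.184673,0,-1.170210,-.739245],[.522572,.269430,.249699],np.radians([-179.993,.0066,-86.0411])),
([.749010,.108420,-1.017103,1.027567,-.288621,-1.665037],[.50207,.21297,.11851],[-2.761,-.009,-1.516])]
rx=lambda a:Ro.from_euler('x',a).as_matrix();ry=lambda a:Ro.from_euler('y',a).as_matrix();rz=lambda a:Ro.from_euler('z',a).as_matrix()
def fk(q,p):
    a,h,L2,z3,L3,L6,d=p[:7]
    R=rz(q[0]);x=np.array([0,0,h])+R@np.array([a,d,0])
    R=R@ry(q[1]);x=x+R@np.array([0,0,L2])
    R=R@ry(-q[2]);x=x+R@np.array([L3,0,z3])
    R=R@rx(SG*q[3])@ry(-q[4]);x=x+R@np.array([L6,0,0])
    R=R@rx(S6*q[5])
    return x,R@C
import itertools
def Cm(q):pass
best=None
for SG in(1,-1):
  for S6 in (1,-1):
    # constant tool rotation from pt 1: tool z = local x
    C=np.eye(3);q,x,e=D[0];_,R=fk(q,[0]*7);C=R.T@Ro.from_euler('xyz',e).as_matrix()
    def res(p):
        r=[]
        for q,x,e in D:
            X,R=fk(q,p);r+=list((X-x)*1000)
        return np.array(r)
    s=least_squares(res,[0,.3,.4,0,.4,.25,-.17])
    oe=[np.degrees(Ro.from_matrix(fk(q,s.x)[1].T@Ro.from_euler('xyz',e).as_matrix()).magnitude()) for q,x,e in D]
    if __name__=="__main__":print(SG,S6,s.x.round(4),np.abs(s.fun).max().round(2),np.round(oe,2))
    sc=sum(oe)+np.abs(s.fun).max()
    if best is None or sc<best[0]:best=(sc,SG,S6,s.x,C)
_,SG,S6,P,C=best
E
python3 kin.py
```

```text
1 1 [ 0.2073 -0.3688  0.6553  0.1428  0.1515  0.1018 -0.1955] 29.71 [  0.   134.46   3.78  51.68  50.4 ]
1 -1 [ 0.2073 -0.3688  0.6553  0.1428  0.1515  0.1018 -0.1955] 29.71 [0.0000e+00 4.0000e-02 4.0000e-02 4.0000e-02 1.1779e+02]
-1 1 [ 0.2162 -0.4324  0.6593  0.1529  0.1356  0.0578 -0.1878] 28.86 [  0.   134.47   3.77  51.69 157.76]
-1 -1 [ 0.2162 -0.4324  0.6593  0.1529  0.1356  0.0578 -0.1878] 28.86 [0.   0.   0.   0.   0.03]
```

```bash
python3 - <<'E'
import re
s=open('kin.py').read()
s=s.replace("a,h,L2,z3,L3,L6,d=p[:7]","a,h,L2,z3,L3,L6,d,d2=p[:8]").replace("np.array([L6,0,0])","np.array([L6,d2,0])").replace("[0]*7","[0]*8").replace("[0,.3,.4,0,.4,.25,-.17]","[0,.3,.4,0,.4,.25,-.1,-.1]")
s=s.replace("q,x,e=D[0]","q,x,e=D[3]").replace("in(1,-1)","in(-1,)").replace("in (1,-1)","in (-1,)")
open('kin.py','w').write(s)
E
python3 kin.py
```

```text
-1 -1 [-1.000e-04  1.987e-01  6.017e-01  1.000e-04  4.637e-01  3.561e-01
  0.000e+00 -1.918e-01] 0.01 [0.   0.   0.   0.   0.04]
```

```bash
cat > ik.py <<'E'
from kin import *
lo=np.array([-3.07,-1.43,-1.02,-3.03,-3.05,-3.03]);hi=np.array([3.07,2.12,1.25,1.67,0,3.03])
S=np.array([.5198,.2093,.027]);yaw=np.radians(3.4);off=.0109
def target(mx,mz,th,sy=0,flip=0,dy=0):
    Rs=rz(yaw);M=Rs@ry(-np.radians(th))
    # tool: y=-mx axis, x=-my, z=-mz
    R=np.c_[-M[:,1],-M[:,0],-M[:,2]]
    if flip:R=R@rz(np.pi)
    mid=S+Rs@np.array([mx,sy,mz])/1000
    return mid+M[:,2]*off,R
def ik(x,R,n=20,seed=None):
    rng=np.random.default_rng(0);sols=[]
    for i in range(n):
        q0=seed if (i==0 and seed is not None) else rng.uniform(np.maximum(lo,-2.5),np.minimum(hi,2.5))
        def f(q):
            X,RR=fk(q,P);return np.r_[(X-x)*10,Ro.from_matrix(RR.T@R).as_rotvec()*3]
        s=least_squares(f,np.clip(q0,lo+1e-3,hi-1e-3),bounds=(lo+.01,hi-.01),max_nfev=100)
        sols.append((s.cost,s.x))
    sols.sort(key=lambda t:t[0]);return sols
if __name__=="__main__":
  np.set_printoptions(precision=3,suppress=True)
  for flip in(0,1):
   for mx,mz,th in [(-25.5,112,24),(-25.5,60,24),(-25.5,27,24),(-14,27,24),(-14,27,20),(-14,27,22),(0,22.5,0),(-25,112,0),(-25,112,10)]:
    x,R=target(mx,mz,th,flip=flip);so=ik(x,R)
    u=[]
    for c,q in so:
        if c<1e-6 and all(np.abs(q-v).max()>.05 for v in u):u.append(q)
    print(flip,mx,mz,th,"best cost",so[0][0],*u)
E
python3 ik.py
```

```text
Traceback (most recent call last):
  File "ik.py", line 24, in <module>
    x,R=target(mx,mz,th,flip=flip);so=ik(x,R)
                                      ~~^^^^^
  File "ik.py", line 17, in ik
    s=least_squares(f,np.clip(q0,lo+1e-3,hi-1e-3),bounds=(lo+.01,hi-.01),max_nfev=100)
ValueError: Initial guess is outside of provided bounds
```

```bash
sed -i 's/lo+1e-3,hi-1e-3/lo+.02,hi-.02/' ik.py; python3 ik.py
```

```text
0 -25.5 112 24 best cost 0.0003570354809707721
0 -25.5 60 24 best cost 0.02827789474967615
0 -25.5 27 24 best cost 0.035903326856632084
0 -14 27 24 best cost 0.03928345034059389
0 -14 27 20 best cost 0.01207502620414172
0 -14 27 22 best cost 0.03051028398194051
0 0 22.5 0 best cost 9.678813630949911e-31 [ 0.732  0.367 -0.469  0.    -0.735 -0.673]
0 -25 112 0 best cost 1.2689206990912194e-30 [ 0.763  0.221 -0.427  0.    -0.923 -0.704]
0 -25 112 10 best cost 3.6667946497393007e-29 [ 0.847  0.131 -0.635  0.195 -0.69  -0.931]
1 -25.5 112 24 best cost 0.00035677961248320965
1 -25.5 60 24 best cost 0.028275615201733384
1 -25.5 27 24 best cost 0.03398550423047586
1 -14 27 24 best cost 0.0374020227344321
1 -14 27 20 best cost 0.01207352079172678
1 -14 27 22 best cost 0.030507961966866386
1 0 22.5 0 best cost 6.533951424234508e-31 [ 0.732  0.367 -0.469 -0.    -0.735  2.469]
1 -25 112 0 best cost 8.659694695566968e-31 [ 0.763  0.221 -0.427 -0.    -0.923  2.438]
1 -25 112 10 best cost 4.103755843715134e-31 [ 0.847  0.131 -0.635  0.195 -0.69   2.21 ]
```

```bash
cat > ik2.py <<'E'
from ik import *
np.set_printoptions(precision=3,suppress=True)
def target2(mx,mz,th,phi,sy=0,zo=8.,reg=.003):
    """grasp point = mid+zo along module z; tool leans by phi about module x; TCP 3mm behind the grasp point"""
    Rs=rz(yaw);M=Rs@ry(-np.radians(th))
    T=M@rx(np.radians(phi))   # tilted frame: its z = -tool z
    R=np.c_[-T[:,1],-T[:,0],-T[:,2]]
    mid=S+Rs@np.array([mx,sy,mz])/1000
    return mid+M[:,2]*zo/1000+T[:,2]*reg,R
if __name__=="__main__":
  for phi in(-40,-30,-20,-10,0,10,20,30,40):
    out=[]
    for th in (8,12,16,20,24,26):
        b=ik(*target2(-14,27,th,phi),n=8)[0]
        out.append((th,"%.0e"%b[0], b[1] if b[0]<1e-6 else ''))
    print(phi,*out)
E
python3 ik2.py
```

```text
-40 (8, '7e-31', array([ 1.032,  0.556, -0.567,  0.539, -1.07 , -1.438])) (12, '1e-29', array([ 1.048,  0.543, -0.622,  0.601, -1.035, -1.546])) (16, '2e-30', array([ 1.062,  0.532, -0.676,  0.669, -1.005, -1.659])) (20, '1e-30', array([ 1.074,  0.524, -0.728,  0.742, -0.981, -1.776])) (24, '1e-30', array([ 1.084,  0.519, -0.779,  0.818, -0.965, -1.897])) (26, '4e-30', array([ 1.087,  0.518, -0.802,  0.858, -0.96 , -1.958]))
-30 (8, '7e-31', array([ 0.991,  0.465, -0.624,  0.52 , -0.918, -1.38 ])) (12, '3e-30', array([ 1.007,  0.447, -0.692,  0.61 , -0.871, -1.505])) (16, '1e-30', array([ 1.017,  0.432, -0.76 ,  0.712, -0.832, -1.641])) (20, '1e-30', array([ 1.021,  0.42 , -0.826,  0.826, -0.803, -1.784])) (24, '7e-30', array([ 1.018,  0.412, -0.887,  0.95 , -0.786, -1.933])) (26, '1e-30', array([ 1.014,  0.409, -0.916,  1.015, -0.783, -2.008]))
-20 (8, '2e-30', array([ 0.94 ,  0.385, -0.672,  0.478, -0.765, -1.295])) (12, '3e-30', array([ 0.951,  0.362, -0.756,  0.605, -0.701, -1.445])) (16, '1e-30', array([ 0.949,  0.342, -0.842,  0.763, -0.647, -1.616])) (20, '9e-31', array([ 0.92
[... 1524 characters left out ...]
', array([ 0.358,  0.274, -0.463, -0.841, -0.578,  0.437])) (20, '3e-30', array([ 0.348,  0.259, -0.489, -0.911, -0.524,  0.545])) (24, '7e-31', array([ 0.325,  0.249, -0.51 , -1.002, -0.481,  0.682])) (26, '9e-31', array([ 0.308,  0.246, -0.519, -1.056, -0.466,  0.763]))
40 (8, '4e-30', array([ 0.184,  0.379, -0.343, -0.95 , -0.876,  0.572])) (12, '9e-31', array([ 0.172,  0.363, -0.372, -0.997, -0.832,  0.665])) (16, '3e-30', array([ 0.156,  0.35 , -0.4  , -1.052, -0.794,  0.769])) (20, '3e-31', array([ 0.135,  0.341, -0.426, -1.116, -0.763,  0.886])) (24, '3e-30', array([ 0.106,  0.336, -0.452, -1.189, -0.743,  1.017])) (26, '2e-30', array([ 0.089,  0.335, -0.464, -1.229, -0.736,  1.088]))
```

At zero lean the arm can't tilt this far: the model (0.01 mm fit) hits q3's limit and tops out near 16-18°. Holding the module by its ends with the tool leaned about 24° toward -y makes the whole manoeuvre reachable. I'll back out, stand it on the bench again and retake it by the ends with that lean.

move_arm(rows=[{"delta_pos": [0,-0.2,1.0],"delta_rot": [0,0,0],"hand": 4.5},{"delta_pos": [0,-0.2,2.0],"delta_rot": [0,0,0],"hand": 4.5},{"delta_pos": [0,-0.2,2.0],"delta_rot": [-0.18,3.0,0],"hand": 4.5},{"delta_pos": [0,-0.5,2.0],"delta_rot": [-0.18,3.0,0],"hand": 4.5},{"delta_pos": [0,-1,1.0],"delta_rot": [-0.18,3.0,0],"hand": 4.5},{"delta_pos": [0.2,-2,0],"delta_rot": [-0.18,3.0,0],"hand": 4.5},{"delta_pos": [0.4,-2,0],"delta_rot": [-0.18,3.0,0],"hand": 4.5},{"delta_pos": [0.5,-2,0],"delta_rot": [-0.18,3.0,0],"hand": 4.5},{"delta_pos": [0.5,-2,0],"delta_rot": [-0.18,3.0,0],"hand": 4.5},{"delta_pos": [0.5,-2,0],"delta_rot": [0,0,0],"hand": 4.5}])

```text
t: 17.65
eef_pos: [0.5282, 0.0925, 0.1972]
ee_rot: [-3.112, -0.01, -1.514]
force: [-0.6, -0.1, -2.5]
width: 0.056
```

```bash
python3 pose.py|head -2; python3 - <<'E'
from ik2 import *
def run(phi):
    q=np.array([.7,.25,-.6,-.45,-.3,-.1]) 
    print("phi",phi)
    for mx,mz,th in [(-25.5,130,0),(-25.5,112,12),(-25.5,112,24),(-25.5,60,24),(-25.5,27,24),(-14,27,24),(-10,26,18),(-6,25,12),(-2,23.5,6),(0,22.5,0),(0,22.5,-2)]:
        b=ik(*target2(mx,mz,th,phi,sy=-3,zo=14),n=6,seed=q)[0]
        print(mx,mz,th,"%.0e"%b[0],b[1]);q=b[1]
for phi in(22,25):run(phi)
E
```

```text
t 17.65 TCP [528.2   92.48 197.23] mid in slot mm [   1.78 -117.22  159.34] theta 1.68 roll,yaw err [-0.56 -0.11] F [-0.63 -0.09 -2.49] M [-0.    0.06 -0.02] w 55.990302310905086
   lip_tip -10.4 130.0
phi 22
-25.5 130 0 3e-31 [ 0.49   0.174 -0.313 -0.428 -0.961 -0.205]
-25.5 112 12 6e-29 [ 0.571  0.09  -0.501 -0.395 -0.648 -0.194]
-25.5 112 24 5e-28 [ 0.7    0.004 -0.722 -0.258 -0.298 -0.332]
-25.5 60 24 1e-24 [ 0.663  0.107 -0.707 -0.438 -0.224 -0.119]
-25.5 27 24 2e-30 [ 0.614  0.178 -0.669 -0.607 -0.212  0.091]
-14 27 24 2e-30 [ 0.594  0.194 -0.643 -0.614 -0.228  0.113]
-10 26 18 1e-30 [ 0.559  0.221 -0.577 -0.558 -0.37   0.044]
-6 25 12 8e-25 [ 0.521  0.258 -0.499 -0.53  -0.516  0.005]
-2 23.5 6 1e-30 [ 0.486  0.304 -0.418 -0.515 -0.657 -0.024]
0 22.5 0 3e-29 [ 0.456  0.352 -0.338 -0.507 -0.793 -0.053]
0 22.5 -2 4e-30 [ 0.447  0.368 -0.313 -0.505 -0.837 -0.062]
phi 25
-25.5 130 0 1e-30 [ 0.446  0.18  -0.299 -0.492 -0.977 -0.131]
-25.5 112 12 2e-27 [ 0.511  0.1   -0.469 -0.492 -0.682 -0.069]
-25.5 112 24 7e-29 [ 0.605  0.019 -0.634 -0.473 -0.383 -0.058]
-25.5 60 24 2e-30 [ 0.547  0.12  -0.619 -0.658 -0.334  0.179]
-25.5 27 24 3e-30 [ 0.494  0.19  -0.597 -0.8   -0.324  0.367]
-14 27 24 3e-30 [ 0.482  0.205 -0.576 -0.796 -0.334  0.372]
-10 26 18 5e-30 [ 0.477  0.233 -0.529 -0.692 -0.442  0.23 ]
-6 25 12 6e-26 [ 0.457  0.269 -0.465 -0.632 -0.565  0.143]
-2 23.5 6 3e-30 [ 0.433  0.314 -0.393 -0.597 -0.692  0.082]
0 22.5 0 3e-30 [ 0.411  0.36  -0.32  -0.575 -0.818  0.032]
0 22.5 -2 9e-32 [ 0.404  0.376 -0.297 -0.569 -0.86   0.017]
```

move_arm(rows=[{"delta_pos": [0.2,-2.2,-1.0],"delta_rot": [0.46,1.71,0],"hand": 4.5},{"delta_pos": [0.2,-2.2,-1.0],"delta_rot": [0,0,0],"hand": 4.5},{"delta_pos": [0.2,-2.2,-1.5],"delta_rot": [0,0,0],"hand": 4.5},{"delta_pos": [0.2,-2.2,-2.0],"delta_rot": [0,0,0],"hand": 4.5},{"delta_pos": [0.2,-1.5,-2.0],"delta_rot": [0,0,0],"hand": 4.5},{"delta_pos": [0.2,-0.9,-2.0],"delta_rot": [0,0,0],"hand": 4.5},{"delta_pos": [0,0,-2.0],"delta_rot": [0,0,0],"hand": 4.5},{"delta_pos": [0,0,-1.5],"delta_rot": [0,0,0],"hand": 4.5},{"delta_pos": [0,0,-1.0],"delta_rot": [0,0,0],"hand": 4.5},{"delta_pos": [0,0,-0.5],"delta_rot": [0,0,0],"hand": 4.5}])

```text
t: 18.65
eef_pos: [0.5385, -0.0196, 0.051]
ee_rot: [3.141, -0.002, -1.513]
force: [-0.4, -1.0, -2.3]
width: 0.0557
```

```bash
python3 pose.py|head -1; python3 -c "
from h import *
im=grab_frame('side');cv2.imwrite('pics/l.png',cv2.resize(im[100:240,220:360],None,fx=4,fy=4,interpolation=cv2.INTER_CUBIC))"
```

```text
t 18.65 TCP [538.45 -19.64  51.03] mid in slot mm [   5.04 -229.66   13.13] theta -0.04 roll,yaw err [-0.11 -0.11] F [-0.48 -0.99 -2.27] M [-0.03  0.02 -0.05] w 55.74538133130724
```

View pics/l.png

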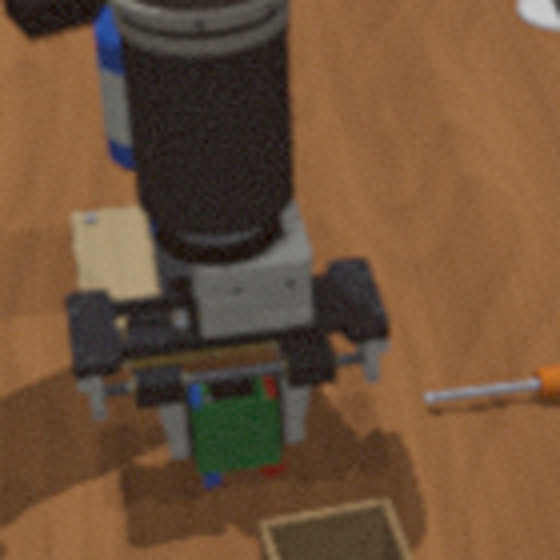

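move_arm(rows=[{"delta_pos": [0,0,-0.15],"delta_rot": [0,0,0],"hand": 4.5},{"delta_pos": [0,0,-0.15],"delta_rot": [0,0,0],"hand": 4.5},{"delta_pos": [0,0,-0.1],"delta_rot": [0,0,0],"hand": 4.5},{"delta_pos": [0,0,-0.05],"delta_rot": [0,0,0],"hand": 4.5},{"delta_pos": [0,0,0],"delta_rot": [0,0,0],"hand": 4.5},{"delta_pos": [0,0,0],"delta_rot": [0,0,0],"hand": 4.5},{"delta_pos": [0,0,0],"delta_rot": [0,0,0],"hand": 4.5},{"delta_pos": [0,0,0],"delta_rot": [0,0,0],"hand": 4.5},{"delta_pos": [0,0,0],"delta_rot": [0,0,0],"hand": 4.5},{"delta_pos": [0,0,0],"delta_rot": [0,0,0],"hand": 4.5}], force=10)

```text
t: 19.7
eef_pos: [0.538, -0.0201, 0.0469]
ee_rot: [3.14, -0.002, -1.514]
force: [0.4, -0.3, -2.1]
width: 0.0558
```

move_arm(rows=[{"delta_pos": [0,0,-0.1],"delta_rot": [0,0,0],"hand": 4.5},{"delta_pos": [0,0,0],"delta_rot": [0,0,0],"hand": 4.5},{"delta_pos": [0,0,0],"delta_rot": [0,0,0],"hand": 5.65},{"delta_pos": [0,0,0],"delta_rot": [0,0,0],"hand": 5.8},{"delta_pos": [0,0,0],"delta_rot": [0,0,0],"hand": 6.4},{"delta_pos": [0,0,0],"delta_rot": [0,0,0],"hand": 7.5},{"delta_pos": [0,0,0],"delta_rot": [0,0,0],"hand": 8.5},{"delta_pos": [0,0,1.0],"delta_rot": [0,0,0],"hand": 8.5},{"delta_pos": [0,0,2.0],"delta_rot": [0,0,0],"hand": 8.5},{"delta_pos": [0,0,3.0],"delta_rot": [0,0,0],"hand": 8.5}])

```text
t: 20.7
eef_pos: [0.537, -0.0204, 0.1059]
ee_rot: [3.137, -0.003, -1.514]
force: [1.1, 1.3, -0.1]
width: 0.0846
```

move_arm(rows=[{"delta_pos": [0,0,3.5],"delta_rot": [0,0,0],"hand": 8.5},{"delta_pos": [0,0,3.5],"delta_rot": [0,0,0],"hand": 8.5},{"delta_pos": [0,0,1],"delta_rot": [0,0,0],"hand": 8.5},{"delta_pos": [0,0,0],"delta_rot": [0,0,0],"hand": 8.5},{"delta_pos": [0,0,0],"delta_rot": [0,0,0],"hand": 8.5},{"delta_pos": [0,0,0],"delta_rot": [0,0,0],"hand": 8.5},{"delta_pos": [0,0,0],"delta_rot": [0,0,0],"hand": 8.5},{"delta_pos": [0,0,0],"delta_rot": [0,0,0],"hand": 8.5},{"delta_pos": [0,0,0],"delta_rot": [0,0,0],"hand": 8.5},{"delta_pos": [0,0,0],"delta_rot": [0,0,0],"hand": 8.5}])

```text
t: 21.7
eef_pos: [0.5379, -0.0201, 0.1856]
ee_rot: [3.14, -0.002, -1.514]
force: [0.1, -0.0, 0.1]
width: 0.0852
```

```bash
python3 - <<'E'
from h import *
np.set_printoptions(precision=4,suppress=True)
s=get_state();print(s["t"],s["eef_pos"],np.degrees(s["ee_rot"]),s["width"],s["q"])
im=grab_frame("wrist");cv2.imwrite("pics/m.png",im[130:330,200:440])
hsv=cv2.cvtColor(im,cv2.COLOR_BGR2HSV)
def blob(lo,hi,x0,y0,x1,y1):
    m=np.zeros(hsv.shape[:2],np.uint8);m[y0:y1,x0:x1]=cv2.inRange(hsv,lo,hi)[y0:y1,x0:x1]
    ys,xs=np.nonzero(m);return len(xs),xs.min(),xs.max(),ys.min(),ys.max(),(xs.mean(),ys.mean())
b=blob((105,150,100),(125,255,255),335,175,375,235);r=blob((0,200,100),(6,255,255),270,175,305,235)
print(b,r)
B=onplane("wrist",[b[5]],.070,s)[0];R=onplane("wrist",[r[5]],.070,s)[0]
print(B,R,(B+R)/2,np.linalg.norm(R-B),np.degrees(np.arctan2(*(R-B)[[1,0]])))
E
```

```text
21.7 [ 0.5379 -0.0201  0.1856] [179.8925  -0.124  -86.7459] 0.08521236590096383 [ 0.3281  0.1874 -0.3783  0.0019 -1.0075 -0.2723]
(274, np.int64(348), np.int64(355), np.int64(185), np.int64(222), (np.float64(351.1788321167883), np.float64(203.08759124087592))) (277, np.int64(283), np.int64(290), np.int64(185), np.int64(223), (np.float64(286.46931407942236), np.float64(203.98916967509027)))
[ 0.514  -0.0212  0.07  ] [ 0.5618 -0.0178  0.07  ] [ 0.5379 -0.0195  0.07  ] 0.047902008895076086 4.070116837786383
```

View pics/m.png

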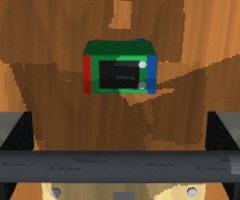

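move_arm(rows=[{"delta_pos": [0,-0.1,-0.5],"delta_rot": [6,0.34,0],"hand": 8.5},{"delta_pos": [0,-0.1,-1.0],"delta_rot": [7,0.4,0],"hand": 8.5},{"delta_pos": [0,-0.1,-1.5],"delta_rot": [7,0.4,0],"hand": 8.5},{"delta_pos": [0,-0.1,-2.0],"delta_rot": [5,0.28,0],"hand": 8.5},{"delta_pos": [0,0,-2.2],"delta_rot": [0,0,0],"hand": 8.5},{"delta_pos": [0,0,-2.2],"delta_rot": [0,0,0],"hand": 8.5},{"delta_pos": [0,0,-2.0],"delta_rot": [0,0,0],"hand": 8.5},{"delta_pos": [0,0,-1.4],"delta_rot": [0,0,0],"hand": 8.5},{"delta_pos": [0,0,-0.6],"delta_rot": [0,0,0],"hand": 8.0},{"delta_pos": [0,0,0],"delta_rot": [0,0,0],"hand": 7.0}])

```text
t: 22.75
eef_pos: [0.5378, -0.024, 0.0514]
ee_rot: [3.139, 0.435, -1.514]
force: [-0.2, 0.1, -0.3]
width: 0.0766
```

```bash
python3 - <<'E'
from h import *
s=get_state();print(s["t"],s["eef_pos"],np.degrees(s["ee_rot"]),s["width"],s["force"],s["q"])
im=grab_frame("side");cv2.imwrite("pics/n.png",cv2.resize(im[100:240,220:360],None,fx=4,fy=4,interpolation=cv2.INTER_CUBIC))
E
```

```text
22.75 [ 0.53778796 -0.02400471  0.05136283] [179.84686615  24.92996833 -86.76982295] 0.07657286685555975 [-0.21642324  0.13674174 -0.2728514 ] [-0.01486661  0.43590475 -0.25487014 -0.52848405 -0.98533265  0.39187036]
```

View pics/n.png

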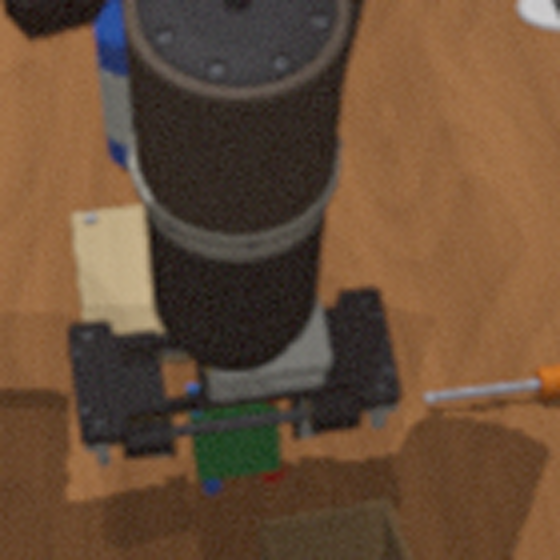

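move_arm(rows=[{"delta_pos": [0,0,0],"delta_rot": [0,0,0],"hand": 6.4},{"delta_pos": [0,0,0],"delta_rot": [0,0,0],"hand": 6.0},{"delta_pos": [0,0,0],"delta_rot": [0,0,0],"hand": 5.8},{"delta_pos": [0,0,0],"delta_rot": [0,0,0],"hand": 5.6},{"delta_pos": [0,0,0],"delta_rot": [0,0,0],"hand": 5.0},{"delta_pos": [0,0,0],"delta_rot": [0,0,0],"hand": 4.5},{"delta_pos": [0,0,0],"delta_rot": [0,0,0],"hand": 4.5},{"delta_pos": [0,0,0],"delta_rot": [0,0,0],"hand": 4.5},{"delta_pos": [0,0,0],"delta_rot": [0,0,0],"hand": 4.5},{"delta_pos": [0,0,0],"delta_rot": [0,0,0],"hand": 4.5}], force=55)

```text
t: 23.8
eef_pos: [0.5382, -0.0241, 0.0523]
ee_rot: [3.141, 0.435, -1.514]
force: [-1.0, 0.9, 6.1]
width: 0.0555
```

```bash
cat > pose.py <<'E'
from h import *
np.set_printoptions(precision=2,suppress=True)
S=np.array([.5198,.2093,.027]);yaw=np.radians(3.4)
G=None
import os
def rep():
    s=get_state();R=Ro.from_euler('xyz',s["ee_rot"]).as_matrix()
    Rs=Ro.from_euler('z',yaw).as_matrix()
    if not os.path.exists("grasp.npz"):
        # module standing on the bench, level, yaw from jaws
        jy=-R[:,1];yw=np.arctan2(jy[1],jy[0]);M=Ro.from_euler('z',yw).as_matrix()
        mid=np.array([s["eef_pos"][0]+.0,0,.035]);
        # x: jaws centred; y known from placing (-0.0200 at x=.538)
        mid[1]=-.0200;  mid[0]=s["eef_pos"][0]+ (mid[1]-s["eef_pos"][1])*-np.tan(yw)
        np.savez("grasp.npz",Rm=R.T@M,pm=R.T@(mid-s["eef_pos"]))
        print("saved",R.T@(mid-s["eef_pos"])*1000,np.degrees(yw))
    g=np.load("grasp.npz")
    M=R@g["Rm"];mid=s["eef_pos"]+R@g["pm"]
    Mr=Rs.T@M; th=np.degrees(np.arctan2(Mr[2,0],Mr[0,0]))
    m=Rs.T@(mid-S)*1000
    print("t",s["t"],"TCP",s["eef_pos"]*1000,"mid",m,"theta",round(th,2),"roll,yaw err",np.degrees([Mr[2,1],Mr[1,0]]),"F",Rs.T@s["force"],"M",Rs.T@s["moment"],"w",s["width"]*1000,"q",s["q"])
    t=np.radians(th)
    for n,q in dict(lip_tip=(-13,-29),under=(-18.5,-22.5),leg_in=(-18.5,-29),leg_bot=(-23.5,-35),foot_bot=(19.5,-35),foot_tip=(14,-28)).items():
        print("  ",n,round(m[0]+q[0]*np.cos(t)-q[1]*np.sin(t),1),round(m[2]+q[0]*np.sin(t)+q[1]*np.cos(t),1),end=';')
    print()
if __name__=="__main__": rep()
E
python3 pose.py
```

```text
saved [ 3.62 -0.01 17.43] 3.2933978965852613
t 23.8 TCP [538.19 -24.06  52.34] mid [   4.53 -229.97    8.  ] theta 0.0 roll,yaw err [ 0.   -0.11] F [-0.97  0.99  6.14] M [-0.61  0.29  0.08] w 55.52697001224299 q [-0.02  0.43 -0.25 -0.53 -0.99  0.39]
   lip_tip -8.5 -21.0;   under -14.0 -14.5;   leg_in -14.0 -21.0;   leg_bot -19.0 -27.0;   foot_bot 24.0 -27.0;   foot_tip 18.5 -20.0;
```

```bash
cat > tgt.py <<'E'
from pose import *
import sys
def tgt(mx,my,mz,th):
    g=np.load("grasp.npz");Rs=Ro.from_euler('z',yaw).as_matrix()
    M=Rs@Ro.from_euler('y',-th,degrees=True).as_matrix();R=M@g["Rm"].T
    return S+Rs@np.array([mx,my,mz])/1000-R@g["pm"],R
def delta(a):
    s=get_state();R0=Ro.from_euler('xyz',s["ee_rot"]).as_matrix()
    x,R=tgt(*a);print(a,"TCP",x*1000,"dpos cm",(x-s["eef_pos"])*100,"drot",Ro.from_matrix(R@R0.T).as_rotvec(degrees=True))
if __name__=="__main__":
    for l in sys.argv[1:]: delta([float(v) for v in l.split(',')])
E
python3 tgt.py=0 2>/dev/null; python3 tgt.py -25.5,0,112,0 -25.5,0,112,24 -25.5,0,27.3,24 -14,0,27.3,24
```

```text
[-25.5, 0.0, 112.0, 0.0] TCP [494.59 203.73 156.34] dpos cm [-4.36 22.78 10.4 ] drot [-0.   -0.    0.11]
[-25.5, 0.0, 112.0, 24.0] TCP [487.55 203.31 154.84] dpos cm [-5.06 22.74 10.25] drot [  1.4  -23.96   0.11]
[-25.5, 0.0, 27.3, 24.0] TCP [487.55 203.31  70.14] dpos cm [-5.06 22.74  1.78] drot [  1.4  -23.96   0.11]
[-14.0, 0.0, 27.3, 24.0] TCP [499.03 203.99  70.14] dpos cm [-3.92 22.81  1.78] drot [  1.4  -23.96   0.11]
```

move_arm(rows=[{"delta_pos": [0,0,1.0],"delta_rot": [0,0,0],"hand": 4.5},{"delta_pos": [0,0,2.0],"delta_rot": [0,0,0.1],"hand": 4.5},{"delta_pos": [-0.6,1.0,3.0],"delta_rot": [0,0,0],"hand": 4.5},{"delta_pos": [-0.6,2.5,3.0],"delta_rot": [0,0,0],"hand": 4.5},{"delta_pos": [-0.6,3.0,3.0],"delta_rot": [0,0,0],"hand": 4.5},{"delta_pos": [-0.6,3.0,0],"delta_rot": [0,0,0],"hand": 4.5},{"delta_pos": [-0.6,3.0,0],"delta_rot": [0,0,0],"hand": 4.5},{"delta_pos": [-0.6,3.0,0],"delta_rot": [0,0,0],"hand": 4.5},{"delta_pos": [-0.6,3.0,0],"delta_rot": [0,0,0],"hand": 4.5},{"delta_pos": [-0.6,3.0,0],"delta_rot": [0,0,0],"hand": 4.5}])

```text
t: 24.8
eef_pos: [0.4893, 0.1919, 0.1722]
ee_rot: [3.14, 0.435, -1.513]
force: [0.1, 0.2, -2.1]
width: 0.0556
```

move_arm(rows=[{"delta_pos": [-0.26,1.2,-0.3],"delta_rot": [0.16,-2.7,0],"hand": 4.5},{"delta_pos": [0,0,-0.3],"delta_rot": [0.16,-2.7,0],"hand": 4.5},{"delta_pos": [0,0,-0.3],"delta_rot": [0.16,-2.7,0],"hand": 4.5},{"delta_pos": [0,0,-0.3],"delta_rot": [0.16,-2.7,0],"hand": 4.5},{"delta_pos": [0,0,-0.3],"delta_rot": [0.16,-2.7,0],"hand": 4.5},{"delta_pos": [0,0,0],"delta_rot": [0.16,-2.7,0],"hand": 4.5},{"delta_pos": [0,0,0],"delta_rot": [0.16,-2.7,0],"hand": 4.5},{"delta_pos": [0,0,0],"delta_rot": [0.16,-2.7,0],"hand": 4.5},{"delta_pos": [0,0,0],"delta_rot": [0.12,-2.4,0],"hand": 4.5},{"delta_pos": [0,0,0],"delta_rot": [0,0,0],"hand": 4.5}])

```text
t: 25.8
eef_pos: [0.4857, 0.2024, 0.1564]
ee_rot: [-2.687, 0.395, -1.325]
force: [0.3, -0.2, -1.3]
width: 0.0555
```

```bash
python3 -c "
from h import *
for n in ('side','scene','wrist'):
  im=grab_frame(n);cv2.imwrite('pics/o_%s.png'%n,im)
im=cv2.imread('pics/o_side.png');a=cv2.resize(im[90:190,210:310],None,fx=4,fy=4,interpolation=cv2.INTER_CUBIC)
im=cv2.imread('pics/o_scene.png');b=cv2.resize(im[90:190,280:380],None,fx=4,fy=4,interpolation=cv2.INTER_CUBIC)
cv2.imwrite('pics/o2.png',np.hstack([a,b]))"; python3 pose.py;python3 tgt.py -25.5,0,112,24 -25.5,0,27.3,24
```

```text
t 25.95 TCP [487.46 203.12 157.23] mid [-25.61  -0.19 114.38] theta 23.97 roll,yaw err [-0.02  0.02] F [ 0.49  0.38 -1.32] M [-1.65  1.48 -0.04] w 55.488958205341106 q [ 0.61  0.01 -0.64 -0.46 -0.39 -0.08]
   lip_tip -25.7 82.6;   under -33.4 86.3;   leg_in -30.7 80.4;   leg_bot -32.9 72.9;   foot_bot 6.4 90.3;   foot_tip -1.4 94.5;
[-25.5, 0.0, 112.0, 24.0] TCP [487.55 203.31 154.84] dpos cm [ 0.01  0.02 -0.24] drot [ 0.02 -0.03 -0.01]
[-25.5, 0.0, 27.3, 24.0] TCP [487.55 203.31  70.14] dpos cm [ 0.01  0.02 -8.71] drot [ 0.02 -0.03 -0.01]
```

View pics/o2.png

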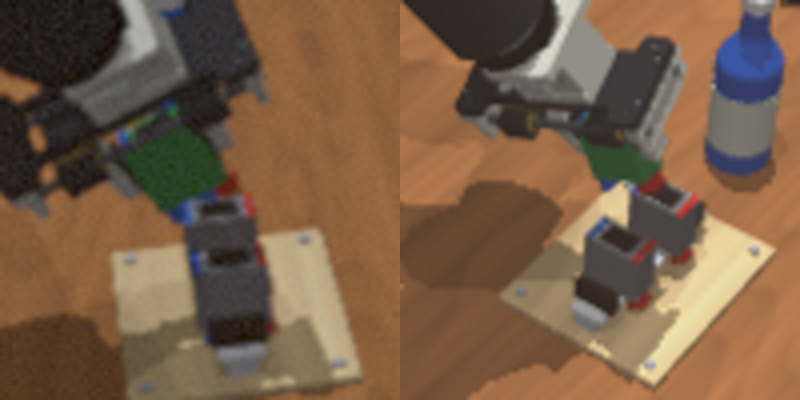

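View pics/o_wrist.png

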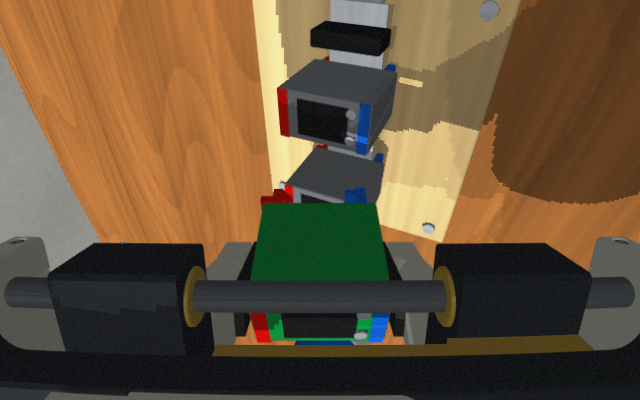

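```bash
python3 -c "
import cv2
im=cv2.imread('pics/o_wrist.png');cv2.imwrite('pics/o3.png',cv2.resize(im[45:215,255:425],None,fx=4.5,fy=3.5*4.5/4.5,interpolation=cv2.INTER_CUBIC))"
```

```text
(no output)
```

View pics/o3.png

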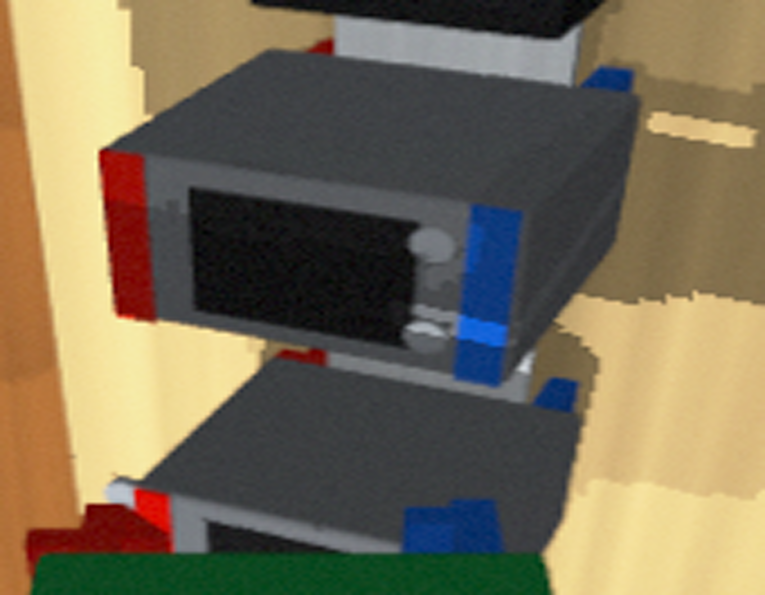

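```bash
python3 - <<'E'
from h import *
s=get_state()
a=lambda L:[(255+(x+.5)/4.5-.5,45+(y+.5)/3.5-.5) for x,y in L]
n=onplane("wrist",a([(100,150),(118,317),(500,384),(522,210)]),.079,s);print(n.round(4),n.mean(0))
yw=np.radians(3.4);ey=np.array([-np.sin(yw),np.cos(yw)])
print("slot from near grey",n.mean(0)[:2]+.034*ey,[np.linalg.norm(n[i]-n[(i+1)%4]).round(4) for i in range(4)])
f=onplane("wrist",a([(134,488)]),.079,s);print("far red corner",f, "-> slot y",f[0,:2]-.019*ey-.028*np.array([np.cos(yw),np.sin(yw)]))
E
```

```text
[[0.5497 0.1624 0.079 ]
 [0.5478 0.1924 0.079 ]
 [0.4943 0.1885 0.079 ]
 [0.4961 0.1587 0.079 ]] [0.52197505 0.17551265 0.079     ]
slot from near grey [0.51995863 0.2094528 ] [np.float64(0.0302), np.float64(0.0536), np.float64(0.0298), np.float64(0.0537)]
far red corner [[0.54584938 0.2301831  0.079     ]] -> slot y [0.51902548 0.20955596]
```

move_arm(rows=[{"delta_pos": [0,0.02,-0.7],"delta_rot": [0,0,0],"hand": 4.5},{"delta_pos": [0,0,-1.2],"delta_rot": [0,0,0],"hand": 4.5},{"delta_pos": [0,0,-1.3],"delta_rot": [0,0,0],"hand": 4.5},{"delta_pos": [0,0,-1.3],"delta_rot": [0,0,0],"hand": 4.5},{"delta_pos": [0,0,-1.3],"delta_rot": [0,0,0],"hand": 4.5},{"delta_pos": [0,0,-1.2],"delta_rot": [0,0,0],"hand": 4.5},{"delta_pos": [0,0,-0.8],"delta_rot": [0,0,0],"hand": 4.5},{"delta_pos": [0,0,-0.5],"delta_rot": [0,0,0],"hand": 4.5},{"delta_pos": [0,0,-0.2],"delta_rot": [0,0,0],"hand": 4.5},{"delta_pos": [0,0,0],"delta_rot": [0,0,0],"hand": 4.5}])

```text
t: 26.95
eef_pos: [0.4876, 0.2029, 0.0716]
ee_rot: [-2.687, 0.395, -1.326]
force: [0.9, 0.1, -0.8]
width: 0.0555
```

```bash
python3 -c "
from h import *
for n in ('side','scene'):
  im=grab_frame(n);cv2.imwrite('pics/p_%s.png'%n,im)
im=cv2.imread('pics/p_side.png');a=cv2.resize(im[110:190,220:300],None,fx=5,fy=5,interpolation=cv2.INTER_CUBIC)
im=cv2.imread('pics/p_scene.png');b=cv2.resize(im[110:190,290:370],None,fx=5,fy=5,interpolation=cv2.INTER_CUBIC)
cv2.imwrite('pics/p2.png',np.hstack([a,b]))"; python3 pose.py;python3 tgt.py -25.5,0,27.3,24 -14,0,27.3,24
```

```text
t 27.05 TCP [487.65 203.15  72.24] mid [-25.4   -0.17  29.4 ] theta 24.04 roll,yaw err [-0.02 -0.01] F [ 0.36 -1.05 -1.64] M [-1.74  1.48 -0.02] w 55.74432994361016 q [ 0.5   0.18 -0.6  -0.78 -0.32  0.34]
   lip_tip -25.5 -2.4;   under -33.1 1.3;   leg_in -30.5 -4.6;   leg_bot -32.6 -12.1;   foot_bot 6.7 5.4;   foot_tip -1.2 9.5;
[-25.5, 0.0, 27.3, 24.0] TCP [487.55 203.31  70.14] dpos cm [-0.01  0.02 -0.21] drot [0.02 0.04 0.02]
[-14.0, 0.0, 27.3, 24.0] TCP [499.03 203.99  70.14] dpos cm [ 1.14  0.08 -0.21] drot [0.02 0.04 0.02]
```

View pics/p2.png

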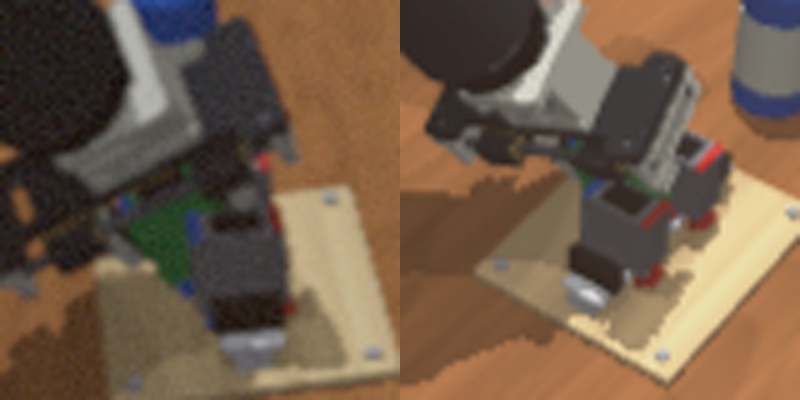

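move_arm(rows=[{"delta_pos": [0,0.02,-0.22],"delta_rot": [0,0,0],"hand": 4.5},{"delta_pos": [0,0,0],"delta_rot": [0,0,0],"hand": 4.5},{"delta_pos": [0.2,0.01,0],"delta_rot": [0,0,0],"hand": 4.5},{"delta_pos": [0.2,0.01,0],"delta_rot": [0,0,0],"hand": 4.5},{"delta_pos": [0.2,0.01,0],"delta_rot": [0,0,0],"hand": 4.5},{"delta_pos": [0.2,0.01,0],"delta_rot": [0,0,0],"hand": 4.5},{"delta_pos": [0.2,0.01,0],"delta_rot": [0,0,0],"hand": 4.5},{"delta_pos": [0.1,0.01,0],"delta_rot": [0,0,0],"hand": 4.5},{"delta_pos": [0.05,0,0],"delta_rot": [0,0,0],"hand": 4.5},{"delta_pos": [0,0,0],"delta_rot": [0,0,0],"hand": 4.5}])

```text
t: 28.05
eef_pos: [0.4989, 0.2039, 0.0697]
ee_rot: [-2.686, 0.395, -1.325]
force: [-0.1, 0.1, -1.9]
width: 0.0559
```

```bash
python3 pose.py;python3 tgt.py  -14,0,27.3,24
```

```text
t 28.05 TCP [498.94 203.89  69.68] mid [-14.09  -0.11  26.84] theta 24.01 roll,yaw err [-0.03 -0.01] F [-0.06  0.07 -1.91] M [-1.67  1.48 -0.01] w 55.91216618808403 q [ 0.49  0.2  -0.58 -0.79 -0.33  0.36]
   lip_tip -14.2 -4.9;   under -21.8 -1.2;   leg_in -19.2 -7.2;   leg_bot -21.3 -14.7;   foot_bot 18.0 2.8;   foot_tip 10.1 7.0;
[-14.0, 0.0, 27.3, 24.0] TCP [499.03 203.99  70.14] dpos cm [0.01 0.01 0.05] drot [0.03 0.01 0.02]
```

move_arm(rows=[{"delta_pos": [0.05,0,0],"delta_rot": [0,0,0],"hand": 4.5},{"delta_pos": [0.05,0,0],"delta_rot": [0,0,0],"hand": 4.5},{"delta_pos": [0.05,0,0],"delta_rot": [0,0,0],"hand": 4.5},{"delta_pos": [0.05,0.01,0],"delta_rot": [0,0,0],"hand": 4.5},{"delta_pos": [0,0,0],"delta_rot": [0,0,0],"hand": 4.5},{"delta_pos": [0,0,0],"delta_rot": [0,0,0],"hand": 4.5},{"delta_pos": [0,0,0],"delta_rot": [0,0,0],"hand": 4.5},{"delta_pos": [0,0,0],"delta_rot": [0,0,0],"hand": 4.5},{"delta_pos": [0,0,0],"delta_rot": [0,0,0],"hand": 4.5},{"delta_pos": [0,0,0],"delta_rot": [0,0,0],"hand": 4.5}])

```text
t: 29.05
eef_pos: [0.5009, 0.204, 0.0697]
ee_rot: [-2.686, 0.395, -1.325]
force: [0.2, 0.6, -2.1]
width: 0.0558
```

```bash
python3 pose.py
```

```text
t 29.05 TCP [500.86 204.01  69.74] mid [-12.17  -0.1   26.9 ] theta 24.01 roll,yaw err [-0.02 -0.  ] F [ 0.2   0.57 -2.12] M [-1.71  1.7   0.12] w 55.774175927582505 q [ 0.48  0.21 -0.57 -0.79 -0.33  0.36]
   lip_tip -12.2 -4.9;   under -19.9 -1.2;   leg_in -17.3 -7.1;   leg_bot -19.4 -14.6;   foot_bot 19.9 2.9;   foot_tip 12.0 7.0;
```

move_arm(rows=[{"delta_pos": [0.05,0,0],"delta_rot": [0,0,0],"hand": 4.5},{"delta_pos": [0.05,0,0],"delta_rot": [0,0,0],"hand": 4.5},{"delta_pos": [0.05,0.01,0],"delta_rot": [0,0,0],"hand": 4.5},{"delta_pos": [0.05,0,0],"delta_rot": [0,0,0],"hand": 4.5},{"delta_pos": [0,0,0],"delta_rot": [0,0,0],"hand": 4.5},{"delta_pos": [0,0,0],"delta_rot": [0,0,0],"hand": 4.5},{"delta_pos": [0,0,0],"delta_rot": [0,0,0],"hand": 4.5},{"delta_pos": [0,0,0],"delta_rot": [0,0,0],"hand": 4.5},{"delta_pos": [0,0,0],"delta_rot": [0,0,0],"hand": 4.5},{"delta_pos": [0,0,0],"delta_rot": [0,0,0],"hand": 4.5}])

```text
t: 30.05
eef_pos: [0.5012, 0.204, 0.0694]
ee_rot: [-2.689, 0.396, -1.325]
force: [-8.8, -2.4, 6.6]
width: 0.0559
```

```bash
python3 pose.py
```

```text
t 30.05 TCP [501.19 204.02  69.4 ] mid [-11.88  -0.09  26.55] theta 23.86 roll,yaw err [0.   0.03] F [-8.93 -1.91  6.58] M [-0.88  3.37  1.17] w 55.893462651055636 q [ 0.48  0.21 -0.57 -0.79 -0.34  0.36]
   lip_tip -12.0 -5.2;   under -19.7 -1.5;   leg_in -17.1 -7.5;   leg_bot -19.2 -15.0;   foot_bot 20.1 2.4;   foot_tip 12.2 6.6;
```

```bash
sed -i 's/S=np.array(\[.5198,.2093,.027\])/S=np.array([.5208,.2094,.027])/' pose.py; cat > seq.py <<'E'
from tgt import *
def seq(L):
    for a,b in zip(L[:-1],L[1:]):
        x0,R0=tgt(*a);x1,R1=tgt(*b);print(b,"dpos cm",(x1-x0)*100,"drot",Ro.from_matrix(R1@R0.T).as_rotvec(degrees=True))
seq([(-11.17,-.1,26.9,24),(-12.2,-.1,27.3,24),(-10.05,-.1,26.95,20),(-7.9,-.1,26.4,16),(-5.85,-.1,25.7,12),(-3.77,-.1,24.86,8),(-1.8,-.1,23.9,4),(0.2,-.1,22.7,0),(.3,-.1,22.2,-2)])
E
python3 pose.py; python3 seq.py
```

```text
t 30.05 TCP [501.19 204.02  69.4 ] mid [-12.89  -0.13  26.55] theta 23.86 roll,yaw err [0.   0.03] F [-8.93 -1.91  6.58] M [-0.88  3.37  1.17] w 55.893462651055636 q [ 0.48  0.21 -0.57 -0.79 -0.34  0.36]
   lip_tip -13.0 -5.2;   under -20.7 -1.5;   leg_in -18.1 -7.5;   leg_bot -20.2 -15.0;   foot_bot 19.1 2.4;   foot_tip 11.2 6.6;
(-12.2, -0.1, 27.3, 24) dpos cm [-0.1  -0.01  0.04] drot [0. 0. 0.]
(-10.05, -0.1, 26.95, 20) dpos cm [0.33 0.02 0.01] drot [-0.24  3.99 -0.  ]
(-7.9, -0.1, 26.4, 16) dpos cm [ 0.33  0.02 -0.02] drot [-0.24  3.99 -0.  ]
(-5.85, -0.1, 25.7, 12) dpos cm [ 0.32  0.02 -0.04] drot [-0.24  3.99 -0.  ]
(-3.77, -0.1, 24.86, 8) dpos cm [ 0.33  0.02 -0.06] drot [-0.24  3.99  0.  ]
(-1.8, -0.1, 23.9, 4) dpos cm [ 0.32  0.02 -0.08] drot [-0.24  3.99 -0.  ]
(0.2, -0.1, 22.7, 0) dpos cm [ 0.32  0.02 -0.12] drot [-0.24  3.99  0.  ]
(0.3, -0.1, 22.2, -2) dpos cm [ 0.07  0.   -0.05] drot [-0.12  2.   -0.  ]
```

move_arm(rows=[{"delta_pos": [-0.14,-0.01,0.04],"delta_rot": [0,0,0],"hand": 4.5},{"delta_pos": [0.16,0.01,0.01],"delta_rot": [-0.12,2.0,0],"hand": 4.5},{"delta_pos": [0.17,0.01,0],"delta_rot": [-0.12,2.0,0],"hand": 4.5},{"delta_pos": [0.16,0.01,-0.01],"delta_rot": [-0.12,2.0,0],"hand": 4.5},{"delta_pos": [0.17,0.01,-0.01],"delta_rot": [-0.12,2.0,0],"hand": 4.5},{"delta_pos": [0.16,0.01,-0.02],"delta_rot": [-0.12,2.0,0],"hand": 4.5},{"delta_pos": [0.16,0.01,-0.02],"delta_rot": [-0.12,2.0,0],"hand": 4.5},{"delta_pos": [0,0,0],"delta_rot": [0,0,0],"hand": 4.5},{"delta_pos": [0,0,0],"delta_rot": [0,0,0],"hand": 4.5},{"delta_pos": [0,0,0],"delta_rot": [0,0,0],"hand": 4.5}], force=60)

```text
t: 31.05
eef_pos: [0.5116, 0.2047, 0.0698]
ee_rot: [-2.91, 0.424, -1.415]
force: [0.4, -0.6, -1.3]
width: 0.0556
```

```bash
python3 pose.py; python3 -c "
from h import *
for n in ('side','scene'):
  im=grab_frame(n);cv2.imwrite('pics/r_%s.png'%n,im)
im=cv2.imread('pics/r_side.png');a=cv2.resize(im[110:190,220:300],None,fx=5,fy=5,interpolation=cv2.INTER_CUBIC)
im=cv2.imread('pics/r_scene.png');b=cv2.resize(im[110:190,290:370],None,fx=5,fy=5,interpolation=cv2.INTER_CUBIC)
cv2.imwrite('pics/r2.png',np.hstack([a,b]))"
```

```text
t 31.05 TCP [511.64 204.67  69.82] mid [-5.79 -0.12 25.87] theta 12.1 roll,yaw err [-0.02 -0.03] F [ 0.36 -0.65 -1.32] M [-1.39  0.74  0.02] w 55.61683883560847 q [ 0.46  0.27 -0.46 -0.63 -0.56  0.13]
   lip_tip -12.4 -5.2;   under -19.2 -0.0;   leg_in -17.8 -6.4;   leg_bot -21.4 -13.3;   foot_bot 20.6 -4.3;   foot_tip 13.8 1.4;
```

View pics/r2.png

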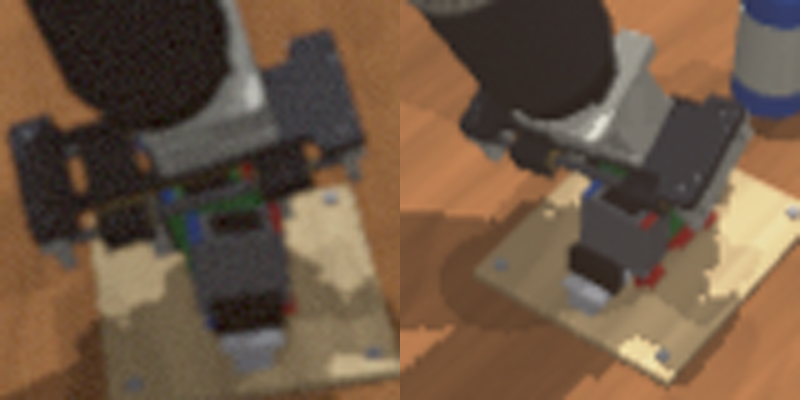

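move_arm(rows=[{"delta_pos": [0.16,0.01,-0.03],"delta_rot": [-0.12,2.0,0],"hand": 4.5},{"delta_pos": [0.17,0.01,-0.03],"delta_rot": [-0.12,2.0,0],"hand": 4.5},{"delta_pos": [0.16,0.01,-0.04],"delta_rot": [-0.12,2.0,0],"hand": 4.5},{"delta_pos": [0.16,0.01,-0.05],"delta_rot": [-0.12,2.0,0],"hand": 4.5},{"delta_pos": [0.16,0.01,-0.06],"delta_rot": [-0.12,2.0,0],"hand": 4.5},{"delta_pos": [0.16,0.01,-0.06],"delta_rot": [-0.12,2.0,0],"hand": 4.5},{"delta_pos": [0.03,0,-0.03],"delta_rot": [-0.06,1.0,0],"hand": 4.5},{"delta_pos": [0.03,0,-0.03],"delta_rot": [-0.06,1.0,0],"hand": 4.5},{"delta_pos": [0,0,0],"delta_rot": [0,0,0],"hand": 4.5},{"delta_pos": [0,0,0],"delta_rot": [0,0,0],"hand": 4.5}])

```text
t: 32.15
eef_pos: [0.5226, 0.2053, 0.0673]
ee_rot: [3.105, 0.435, -1.527]
force: [-0.8, -1.6, 6.2]
width: 0.0556
```

```bash
python3 pose.py; python3 -c "
from h import *
for n in ('side','scene'):
  im=grab_frame(n);cv2.imwrite('pics/s_%s.png'%n,im)
im=cv2.imread('pics/s_side.png');a=cv2.resize(im[110:190,220:300],None,fx=5,fy=5,interpolation=cv2.INTER_CUBIC)
im=cv2.imread('pics/s_scene.png');b=cv2.resize(im[110:190,290:370],None,fx=5,fy=5,interpolation=cv2.INTER_CUBIC)
cv2.imwrite('pics/s2.png',np.hstack([a,b]))"
```

```text
t 32.15 TCP [522.59 205.33  67.29] mid [ 0.97 -0.11 22.96] theta -1.88 roll,yaw err [-0.02  0.01] F [-0.85 -1.56  6.19] M [-0.96  0.23  0.12] w 55.56108620961479 q [ 0.4   0.38 -0.29 -0.57 -0.86  0.01]
   lip_tip -13.0 -5.6;   under -18.3 1.1;   leg_in -18.5 -5.4;   leg_bot -23.7 -11.3;   foot_bot 19.3 -12.7;   foot_tip 14.1 -5.5;
```

View pics/s2.png

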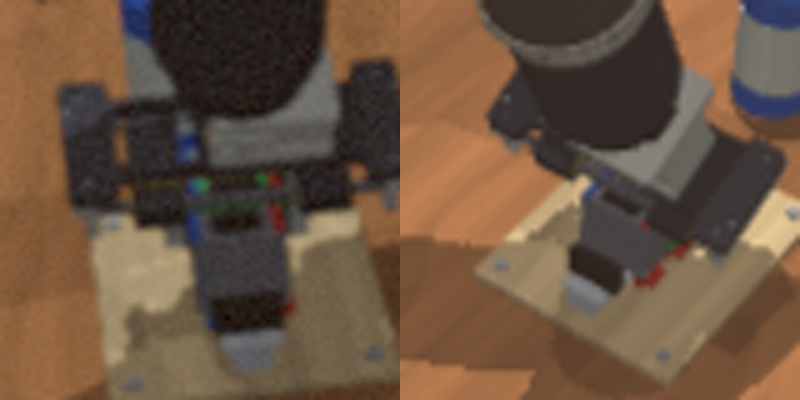

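move_arm(rows=[{"delta_pos": [0,0,-0.1],"delta_rot": [0,0,0],"hand": 4.5},{"delta_pos": [0,0,-0.1],"delta_rot": [0,0,0],"hand": 4.5},{"delta_pos": [0,0,-0.1],"delta_rot": [0,0,0],"hand": 4.5},{"delta_pos": [0,0,0],"delta_rot": [0,0,0],"hand": 4.5},{"delta_pos": [0,0,0],"delta_rot": [0,0,0],"hand": 4.5},{"delta_pos": [0,0,0],"delta_rot": [0,0,0],"hand": 4.5},{"delta_pos": [0,0,0],"delta_rot": [0,0,0],"hand": 4.5},{"delta_pos": [0,0,0],"delta_rot": [0,0,0],"hand": 4.5},{"delta_pos": [0,0,0],"delta_rot": [0,0,0],"hand": 4.5},{"delta_pos": [0,0,0],"delta_rot": [0,0,0],"hand": 4.5}])

```text
t: 33.25
eef_pos: [0.5225, 0.2053, 0.0671]
ee_rot: [3.106, 0.436, -1.524]
force: [-9.1, -7.0, 30.2]
width: 0.0554
```

```bash
python3 pose.py
```

```text
t 33.25 TCP [522.54 205.34  67.09] mid [ 0.95 -0.08 22.76] theta -1.78 roll,yaw err [0.05 0.11] F [-9.47 -6.43 30.23] M [1.   3.06 1.35] w 55.375554014805154 q [ 0.4   0.38 -0.29 -0.57 -0.86  0.02]
   lip_tip -12.9 -5.8;   under -18.2 0.8;   leg_in -18.4 -5.6;   leg_bot -23.6 -11.5;   foot_bot 19.4 -12.8;   foot_tip 14.1 -5.7;
```

move_arm(rows=[{"delta_pos": [0,0,0.1],"delta_rot": [0,0,0],"hand": 4.5},{"delta_pos": [0,0,0.1],"delta_rot": [0,0,0],"hand": 4.5},{"delta_pos": [-0.03,0,0],"delta_rot": [0.06,-0.9,0],"hand": 4.5},{"delta_pos": [-0.02,0,0],"delta_rot": [0.05,-0.9,0],"hand": 4.5},{"delta_pos": [0,0,0],"delta_rot": [0,0,0],"hand": 4.5},{"delta_pos": [0,0,0],"delta_rot": [0,0,0],"hand": 4.5},{"delta_pos": [0,0,0],"delta_rot": [0,0,0],"hand": 4.5},{"delta_pos": [0,0,0],"delta_rot": [0,0,0],"hand": 4.5},{"delta_pos": [0,0,0],"delta_rot": [0,0,0],"hand": 4.5},{"delta_pos": [0,0,0],"delta_rot": [0,0,0],"hand": 4.5}])

```text
t: 34.25
eef_pos: [0.5214, 0.2053, 0.0668]
ee_rot: [3.139, 0.435, -1.512]
force: [-4.4, -2.9, 13.4]
width: 0.0557
```

```bash
python3 pose.py
```

```text
t 34.25 TCP [521.38 205.28  66.85] mid [ 0.3  -0.08 22.51] theta -0.11 roll,yaw err [-0.    0.05] F [-4.55 -2.61 13.39] M [-0.37  1.52  0.68] w 55.668480524685314 q [ 0.41  0.36 -0.32 -0.57 -0.82  0.03]
   lip_tip -12.8 -6.5;   under -18.2 0.0;   leg_in -18.3 -6.5;   leg_bot -23.3 -12.4;   foot_bot 19.7 -12.5;   foot_tip 14.2 -5.5;
```

move_arm(rows=[{"delta_pos": [0,0,0.05],"delta_rot": [0,0,0],"hand": 4.5},{"delta_pos": [0,0,0.05],"delta_rot": [0,0,0],"hand": 5.5},{"delta_pos": [0,0,0],"delta_rot": [0,0,0],"hand": 5.6},{"delta_pos": [0,0,0],"delta_rot": [0,0,0],"hand": 5.8},{"delta_pos": [0,0,0],"delta_rot": [0,0,0],"hand": 6.4},{"delta_pos": [0,0,0],"delta_rot": [0,0,0],"hand": 7.5},{"delta_pos": [0,0,0],"delta_rot": [0,0,0],"hand": 8.5},{"delta_pos": [0,0,0],"delta_rot": [0,0,0],"hand": 8.5},{"delta_pos": [0,-0.4,1.0],"delta_rot": [0,0,0],"hand": 8.5},{"delta_pos": [0,-0.8,2.0],"delta_rot": [0,0,0],"hand": 8.5}])

```text
t: 35.25
eef_pos: [0.5202, 0.1929, 0.0957]
ee_rot: [3.133, 0.434, -1.515]
force: [-0.2, 0.2, 0.3]
width: 0.0851
```

move_arm(rows=[{"delta_pos": [0,-1.0,2.5],"delta_rot": [0,0,0],"hand": 8.5},{"delta_pos": [0,-1.2,3.0],"delta_rot": [0,0,0],"hand": 8.5},{"delta_pos": [0,-1.5,3.0],"delta_rot": [0,0,0],"hand": 8.5},{"delta_pos": [0,-1.5,2.0],"delta_rot": [0,0,0],"hand": 8.5},{"delta_pos": [0,-1.5,1.0],"delta_rot": [0,0,0],"hand": 8.5},{"delta_pos": [0,-1.0,0],"delta_rot": [0,0,0],"hand": 8.5},{"delta_pos": [0,0,0],"delta_rot": [0,0,0],"hand": 8.5},{"delta_pos": [0,0,0],"delta_rot": [0,0,0],"hand": 8.5},{"delta_pos": [0,0,0],"delta_rot": [0,0,0],"hand": 8.5},{"delta_pos": [0,0,0],"delta_rot": [0,0,0],"hand": 8.5}])

```text
t: 36.25
eef_pos: [0.5208, 0.1167, 0.2106]
ee_rot: [3.135, 0.434, -1.514]
force: [-0.4, -0.2, 0.9]
width: 0.0849
```

```bash
python3 -c "
from h import *
s=get_state();print(s['t'],s['eef_pos'],s['force'])
np.save('t_pos.npy',np.r_[s['eef_pos'],s['ee_rot']])
for n in ('wrist','side','scene'):
  im=grab_frame(n);cv2.imwrite('pics/t_%s.png'%n,im)
im=cv2.imread('pics/t_side.png');a=cv2.resize(im[110:190,220:300],None,fx=5,fy=5,interpolation=cv2.INTER_CUBIC)
im=cv2.imread('pics/t_scene.png');b=cv2.resize(im[110:190,290:370],None,fx=5,fy=5,interpolation=cv2.INTER_CUBIC)
cv2.imwrite('pics/t2.png',np.hstack([a,b]))"
```

```text
36.25 [0.52081029 0.11668132 0.2106339 ] [-0.44985066 -0.24178994  0.86415782]
```

View pics/t2.png

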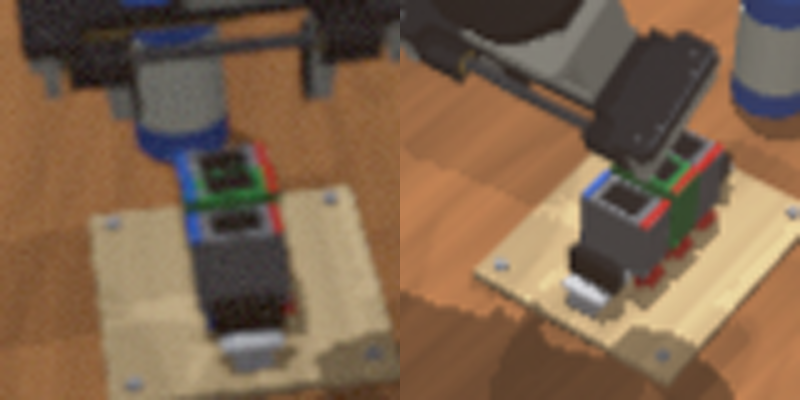

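View pics/t_wrist.png

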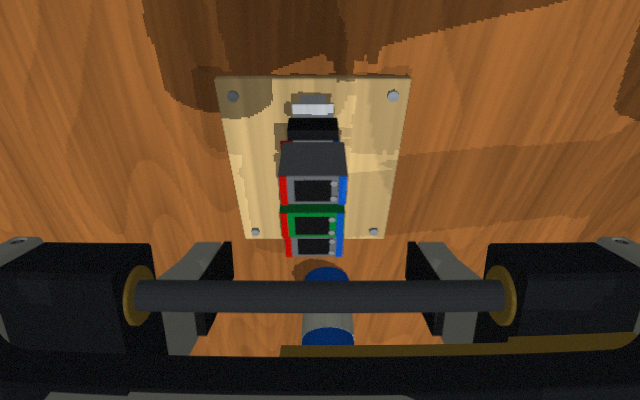

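```bash
python3 -c "
import cv2,numpy as np
im=cv2.imread('pics/t_wrist.png');a=cv2.resize(im[135:262,265:360],None,fx=4,fy=4,interpolation=cv2.INTER_CUBIC)
im=cv2.imread('pics/t_scene.png');b=cv2.resize(im[130:175,318:358],None,fx=9,fy=9,interpolation=cv2.INTER_CUBIC)
b=cv2.copyMakeBorder(b,0,a.shape[0]-b.shape[0],0,0,cv2.BORDER_CONSTANT);cv2.imwrite('pics/t3.png',np.hstack([a,b]))"
```

```text
(no output)
```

View pics/t3.png

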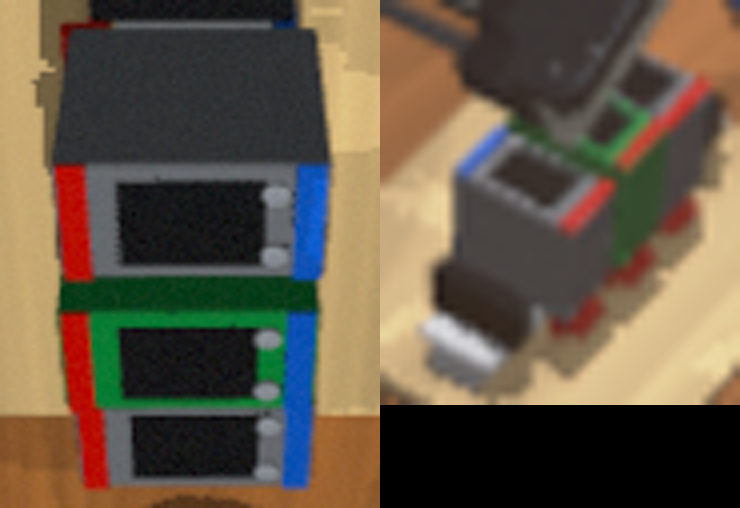

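```bash
python3 - <<'E'
from h import *
p=np.load("t_pos.npy");st=dict(eef_pos=p[:3],ee_rot=p[3:])
a=lambda L:[(265+(x+.5)/4-.5,135+(y+.5)/4-.5) for x,y in L]
yw=np.radians(3.4);ex=np.array([np.cos(yw),np.sin(yw),0]);ey=np.array([-np.sin(yw),np.cos(yw),0]);S=np.array([.5208,.2094,.027])
def h(uv,y):
    o,d=rays("wrist",a(uv),st)
    k=(y-(o-S)@ey)/(d@ey);P=o+d*k[:,None];return ((P-S)@ex*1000).round(1),((P[:,2]-.027)*1000).round(1)
print("relay -y top edge red,blue",h([(60,311),(318,311)],-.015))
print("relay +y top edge",h([(70,409),(312,407)],.015))
print("near grey -y top",h([(54,165),(329,162)],-.049),"+y",h([(62,279),(322,278)],-.019))
print("far grey +y top",h([(85,487),(307,487)],.049))
E
```

```text
relay -y top edge red,blue (array([ 26.8, -27.2]), array([57.6, 57.8]))
relay +y top edge (array([ 26.7, -27.4]), array([57.6, 57.2]))
near grey -y top (array([ 25.9, -28.2]), array([52. , 51.2])) +y (array([ 26.5, -28.2]), array([52. , 51.9]))
far grey +y top (array([ 25.9, -28. ]), array([51.7, 51.9]))
```

The relay's top measures 57.2–57.8 mm above the rail at both ends (home is 57.5), and the same method gives about 52 mm for the grey modules, as expected. It is level, home and released, so I'm handing in.

```bash
python3 -c "
from station import *
s=get_state();print(s['t'],s['force'],s['width']);print(job_done())"
```

```text
36.4 [-0.33496599  0.51265184  0.06662621] 0.08498573977248328
the job is handed in; nothing more can be done
None
```

The green relay module is seated in the gap between the two grey modules, level and released. I handed the job in at t = 36.4 s of the 56 s allowed.

**What I did:** I lifted the module from the box by its broad sides, stood it on the bench, let go and retook it by its ends. I then hooked the blue lip under the blue-stripe edge and rocked the red end down.

**Extra step:** the first try, with the gripper straight down, stopped when joint 3 reached its limit. The force reading of about 6 N suggested the module brushed the far grey module. I backed out, stood the module on the bench a second time, and retook it by its ends with the gripper leaned 25°.

**Last checks:**
- **Seating:** from the wrist camera, the module's top is 57.2–57.8 mm above the rail at both ends, against 57.5 mm when home. The grey tops measured 51.2–52.0 mm against 52.
- **Foot click:** I inferred the click and did not test it by pulling on the module. The foot end bottomed on the rail at about 30 N, the module then sat level, and its red foot lines up with its neighbours' feet.
- **Robot:** at hand-in it was clear of everything, with about 0.6 N on the wrist.
- **Surroundings:** the bottle, screwdriver and dragon were never approached, though I did not re-measure them at the end.

**Disagreements:** the first scene and side camera estimates of the slot were 2–6 mm off the wrist camera, so I used the wrist values. Touching the rail then shifted the slot about 1 mm in x.

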